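Return setting rings to the rotary gauge tree

TASK

Put the setting rings that lie loose on the worktop back on the rotary gauge tree, one to a hook. Its head is clamped: loosen the clamp knob on top fully, bring an empty hook round to the opening of the clear screen and hang a ring well down on it, close to the hub, then turn on to the next empty hook until all the rings hang; finally turn the clamp knob back until it is tight. The ring that already hangs there must stay on its hook, and leave the dial gauge and the plain round reference disc where they lie.

Things in the scene. Friction and masses are not known exactly. Their poses are not given: they have to be found in the camera images.
- gauge_tree: fixed stand: grey round plinth (170 mm across, 8 mm high at its rim) with a post, and round the back and sides a clear upright screen 146 mm from the post's axis, 190 mm high. Origin on the post's axis at the worktop; its -x axis points out through the middle of the screen's opening, which is open 65 degrees to either side and faces roughly to the robot
- head: turning head: aluminium hub, 68 mm diameter, on the post's vertical axis, with five like steel hooks 72 degrees apart. Origin on the axis, 100 mm above the worktop. It turns without end either way about the vertical with a light drag (about 1 N at a hook's tip) and stays where it is left; while the clamp knob is tight it does not turn. Any hook, empty or not, can be held by its tip to turn it
- clamp_knob (a joint): angle of the clamp knob about the vertical: 0 = tight (stop; the head is clamped), 1.4 = fully loose (stop); it loosens anticlockwise seen from above, as a usual thread. The head is clamped near 0 and free above about 0.6. Takes about 0.25 N m to turn and stays where it is left
- knob_grip (a point): middle of the wing of the black clamp knob on top of the post, 186 mm above the worktop; the wing is 46 mm long (along this point's x axis), 14 mm thick (along y) and reaches 10 mm above and 16 mm below this point. z up
- seat0 (a point): middle of a ring's bore when the ring hangs on hook 0: 52 mm from the head's axis, 9 mm below the middle of the bar. The hook carries a ring at the start. A hook is an 8 mm bar that leaves the hub radially, 127 mm above the worktop, rises outward at 15 degrees to 66 mm from the axis, then at 45 degrees for 40 mm to its tip
- seat1 (a point): middle of a ring's bore when the ring hangs on hook 1: 52 mm from the head's axis, 9 mm below the middle of the bar. The hook is empty at the start. A hook is an 8 mm bar that leaves the hub radially, 127 mm above the worktop, rises outward at 15 degrees to 66 mm from the axis, then at 45 degrees for 40 mm to its tip
- seat2 (a point): middle of a ring's bore when the ring hangs on hook 2: 52 mm from the head's axis, 9 mm below the middle of the bar. The hook is empty at the start. A hook is an 8 mm bar that leaves the hub radially, 127 mm above the worktop, rises outward at 15 degrees to 66 mm from the axis, then at 45 degrees for 40 mm to its tip
- seat3 (a point): middle of a ring's bore when the ring hangs on hook 3: 52 mm from the head's axis, 9 mm below the middle of the bar. The hook is empty at the start. A hook is an 8 mm bar that leaves the hub radially, 127 mm above the worktop, rises outward at 15 degrees to 66 mm from the axis, then at 45 degrees for 40 mm to its tip
- seat4 (a point): middle of a ring's bore when the ring hangs on hook 4: 52 mm from the head's axis, 9 mm below the middle of the bar. The hook is empty at the start. A hook is an 8 mm bar that leaves the hub radially, 127 mm above the worktop, rises outward at 15 degrees to 66 mm from the axis, then at 45 degrees for 40 mm to its tip
- tip0 (a point): middle of the ball tip (11 mm diameter) of hook 0, 94 mm from the head's axis, 164 mm above the worktop
- tip1 (a point): middle of the ball tip (11 mm diameter) of hook 1, 94 mm from the head's axis, 164 mm above the worktop
- tip2 (a point): middle of the ball tip (11 mm diameter) of hook 2, 94 mm from the head's axis, 164 mm above the worktop
- tip3 (a point): middle of the ball tip (11 mm diameter) of hook 3, 94 mm from the head's axis, 164 mm above the worktop
- tip4 (a point): middle of the ball tip (11 mm diameter) of hook 4, 94 mm from the head's axis, 164 mm above the worktop
- ring1: loose steel setting ring, 50 mm outside diameter, 14 mm thick, straight bore of 26 mm, 0.15 kg; lies flat on the worktop at the start. Origin in the middle of the bore (7 mm above the worktop when it lies flat); z along the bore; may be absent
- ring2: loose steel setting ring, 50 mm outside diameter, 14 mm thick, straight bore of 26 mm, 0.15 kg; lies flat on the worktop at the start. Origin in the middle of the bore (7 mm above the worktop when it lies flat); z along the bore; may be absent
- ring3: loose steel setting ring, 50 mm outside diameter, 14 mm thick, straight bore of 26 mm, 0.15 kg; lies flat on the worktop at the start. Origin in the middle of the bore (7 mm above the worktop when it lies flat); z along the bore; may be absent
- hung0: steel setting ring of the same kind (50 x 14 mm, bore 26 mm, loose) that already hangs on hook 0; origin in the middle of its bore
- dial_gauge: dial gauge lying on its back, 96x58x24 mm, loose bystander; origin at the middle of its underside
- ref_disc: plain steel reference disc without a hole, 60 mm diameter, 12 mm thick, loose bystander; origin at the middle of its underside
- ring4: loose steel setting ring, 50 mm outside diameter, 14 mm thick, straight bore of 26 mm, 0.15 kg; lies flat on the worktop at the start. Origin in the middle of the bore (7 mm above the worktop when it lies flat); z along the bore; may be absent
Things that resemble listed ones, but are neither listed nor needed, are in the scene too. What is shaped like the ring4 but blue is not meant.

How it is judged (in metres and radians):
On the way, in this order (a step that is already met when the one before it is completed fails the run):
1. the clamp knob has been loosened (value of joint clamp_knob above 1 rad), for 0.2 s.
2. every ring hangs on a hook of its own and has been let go ((distance between ring1 and seat1 below 0.018 m or distance between ring1 and seat2 below 0.018 m or distance between ring1 and seat3 below 0.018 m or distance between ring1 and seat4 below 0.018 m) and (distance between ring2 and seat1 below 0.018 m or distance between ring2 and seat2 below 0.018 m or distance between ring2 and seat3 below 0.018 m or distance between ring2 and seat4 below 0.018 m) and (distance between ring3 and seat1 below 0.018 m or distance between ring3 and seat2 below 0.018 m or distance between ring3 and seat3 below 0.018 m or distance between ring3 and seat4 below 0.018 m) and (distance between ring4 and seat1 below 0.018 m or distance between ring4 and seat2 below 0.018 m or distance between ring4 and seat3 below 0.018 m or distance between ring4 and seat4 below 0.018 m) and distance between hung0 and seat0 below 0.018 m and distance between ring1 and ring2 above 0.03 m and distance between each of ring1, ring2 and ring3 above 0.03 m and distance between each of ring1, ring2, ring3 and ring4 above 0.03 m and linear speed of each of ring1, ring2, ring3, ring4 below 0.03 m/s and contact force between the fingers and ring1 below 0.3 N and contact force between the fingers and ring2 below 0.3 N and contact force between the fingers and ring3 below 0.3 N and contact force between the fingers and ring4 below 0.3 N), for 0.5 s.
At the end, for the whole second after the job is handed in: every loose ring present hangs on a hook of its own (middle of the bore within 18 mm of the hook's seat point), at rest, the ring that hung there at the start still hangs on hook 0, and the clamp knob is turned back tight (below 0.2 rad) ((distance between ring1 and seat1 below 0.018 m or distance between ring1 and seat2 below 0.018 m or distance between ring1 and seat3 below 0.018 m or distance between ring1 and seat4 below 0.018 m) and (distance between ring2 and seat1 below 0.018 m or distance between ring2 and seat2 below 0.018 m or distance between ring2 and seat3 below 0.018 m or distance between ring2 and seat4 below 0.018 m) and (distance between ring3 and seat1 below 0.018 m or distance between ring3 and seat2 below 0.018 m or distance between ring3 and seat3 below 0.018 m or distance between ring3 and seat4 below 0.018 m) and (distance between ring4 and seat1 below 0.018 m or distance between ring4 and seat2 below 0.018 m or distance between ring4 and seat3 below 0.018 m or distance between ring4 and seat4 below 0.018 m) and distance between hung0 and seat0 below 0.018 m and distance between ring1 and ring2 above 0.03 m and distance between each of ring1, ring2 and ring3 above 0.03 m and distance between each of ring1, ring2, ring3 and ring4 above 0.03 m and linear speed of each of ring1, ring2, ring3, ring4 below 0.03 m/s and value of joint clamp_knob below 0.2 rad); the robot touches nothing.
It fails at once if the dial gauge or the reference disc was moved by more than 20 mm (distance of any of dial_gauge, ref_disc from where it was at the start of the episode above 0.02 m).
Of ring1, ring2, ring3, ring4 only 3 to 4 are there at a start; the rules pass over those that are not, and their reading is None.
At some moment in a run one of ring1, ring2, ring3, ring4 may be knocked a few centimetres aside while the robot is not near it.
Once in a run the grip may slacken for a moment while it holds something.
It also fails if it takes over 210 s, if anything falls off the work surface, if the arm or the gripper's body presses on something with over 40 N, if the wrist force passes 120 N, or if a joint passes its speed limit or range.

ROBOT

A 6-joint arm with a two-finger parallel gripper is mounted at the origin on a cart in front of the work surface, level with it; the furniture and walls round the work are solid. World frame = base frame: x ahead of the robot, y to its left, z up, the work surface at z = 0. Lengths are in m, angles in degrees, forces in N, time in s.
With the tool pointing down it reaches from about 0.4 to 0.825 m from the base axis. Payload 7 kg.
Tool frame: the origin (TCP) lies at the very end of the fingers, on their centre line; the grasp point (between the pads) lies hold_point_z behind it (hold_point_z is the distance from the TCP to the grasp point, in m); z points along the fingers, y is the line along which they close (so a half turn about z gives the same grasp; the last joint's range is limited). The gripper opens to 88 mm and grips with 3 to 60 N. Pads are 19 mm wide; open, the fingers measure 130 mm over their backs; the gripper's body (78 mm by 193 mm) begins 47 mm behind the grasp point.
Start: joints at [-47.664, 20.546, 0.682, 0, -70.136, -16.507], TCP at [0.294, -0.608, 0.227] pointing down, gripper open.
Joint ranges: [-176.03, 176.03], [-82.01, 121.73], [-58.28, 71.71], [-173.87, 95.51], [-174.79, -0.11], [-173.66, 173.66]. Speed limits (degrees/s): [136.94, 136.94, 172.46, 180, 180, 180].

INTERFACE

Orientations are given as [roll, pitch, yaw] about the fixed x, y, z axes, in that order (R = Rz(yaw) Ry(pitch) Rx(roll)).
In Python, from plant import get_obs, snapshot, close_job, hold_point_z gives the robot as it stands.
- The arm moves only by the tool play_rows, never from a script. Its argument "commands" is a list that holds one entry, the list of rows, each a list of 7 numbers: the shift along the tool's x, y, z in cm, then the turn, a rotation vector about the tool's x, y, z in degrees, then the opening, from 0 (shut) to 1 (fully open). In form: [[[x, y, z, ax, ay, az, fingers], ...]]. A call has 1 to 20 rows; each row is the pose to reach, as a shift and turn from the pose commanded when the call began, along the tool's axes at that moment; what a row does not reach only later rows make up. A row lasts 1/12 s, in which the tool goes at most 41.7 mm and 7.16 degrees, less where a joint would pass 70% of its speed; a pose out of reach is approached as far as the arm can. A call with a gripper value outside its range is refused whole. The fingers move at their own pace and stop on an object; the grip force is fixed at half the most. Time passes only in rows, so rows that repeat a pose let the fingers close. It gives the time, the measured TCP pose, the force, the opening and the grip force at its end, in the units of the state.
- get_obs(): the state, without advancing time (a new reading comes with each control period).
- snapshot(name): name is "scene" or "side" or "wrist"; returns a dict with "frame" (384x512x3 uint8, red, green, blue), "camera_matrix" (3x3 intrinsics, pixels), "origin" and "attitude" of the camera in the world. Camera axes: x right, y down, z forward; pixel columns grow to the right and rows downward; lengths in m; the calibration is good to about 2 mm. A picture is of the moment at which its call begins. There is no depth.
- close_job(): hands the job in; it is judged then, once.
The state is a dict: "clock": time; "joint_pos": joint angles; "qvel": joint speeds; "tau": joint torques, N m; "tool_pos": TCP position; "orientation": TCP orientation; "force": force on the tool from outside, world axes, zero at the start; "moment": the same for the moment, N m; "opening": finger opening in m; "gripper_force": force on a finger pad.
Only numpy, scipy, OpenCV 4.12 (cv2) and the standard library are available. Lean on these libraries where they do the work, as an engineer would, in place of code of your own. Each camera call takes 0.05 s, during which the arm holds its last target. There are 200 camera calls.

## Working session

There is one attempt and no reset: what is moved stays moved. The work goes in short steps, Python scripts to look and compute and a tool call to move; the robot and the scene stay as the last step left them, time stands still between calls to the robot, and variables do not carry over. Pictures are saved under pics/ and viewed, at most 14 in all, crops included, and the job is handed in when it is done.

Besides the shell and the picture viewer there is one more tool, called after "Request:" in YAML: its name, and indented under it one key for each argument. play_rows: Moves the arm, as the interface text tells. Its arguments: {"type":"object","properties":{"commands":{"type":"array","items":{"type":"array","items":{"type":"array","items":{"type":"number"}}}}},"required":["commands"]}

```bash
ls; mkdir -p pics; python3 - <<'E'
from plant import *
import cv2
print(get_obs(), hold_point_z)
for n in ["scene","side","wrist"]:
    s=snapshot(n); cv2.imwrite(f"pics/{n}0.png",s["frame"][:,:,::-1])
    print(n,s["camera_matrix"].tolist(),s["origin"],s["attitude"])
E
```

```text
pics
{'clock': 0.0, 'joint_pos': array([-4.76650206e+01,  2.05910300e+01,  6.31872242e-01, -2.05758745e-02,
       -7.01353336e+01, -1.65073234e+01]), 'qvel': array([-0.02967979, -0.00677277, -0.01113954, -0.04647647, -0.04657132,
        0.00958431]), 'tau': array([ 9.60592624e-04, -5.82714808e+01,  2.93067062e+01,  6.99717969e+00,
        7.08267806e-03, -1.63276868e-04]), 'tool_pos': array([ 0.29383251, -0.60712857,  0.22561138]), 'orientation': array([ 1.79903907e+02, -8.30602826e-03, -1.54179345e+02]), 'force': array([-0.01883944,  0.19890286, -0.15193035]), 'moment': array([-0.00238532, -0.03447164, -0.01568538]), 'gripper_force': 0.0, 'opening': 0.08766306820879517} 0.0188
scene [[394.5585568979142, 0.0, 261.25052472114237], [0.0, 394.5585568979142, 198.26420923210972], [0.0, 0.0, 1.0]] [0.09914064 0.54445103 0.92648044] [-136.09060904    0.96305092 -144.02083195]
side [[426.3544878493594, 0.0, 253.8513386947636], [0.0, 426.3544878493594, 183.1820625436636], [0.0, 0.0, 1.0]] [-0.24144457 -0.43577352  1.07535896] [-136.17502195   -1.12754636  -64.43006979]
wrist [[270.58565767915496, 0.0, 259.40176968925306], [0.0, 270.58565767915496, 192.07507719269947], [0.0, 0.0, 1.0]] [ 0.22214293 -0.64339156  0.38416796] [ 1.62791917e+02 -6.22353337e-02  1.15814767e+02]
```

View pics/scene0.png

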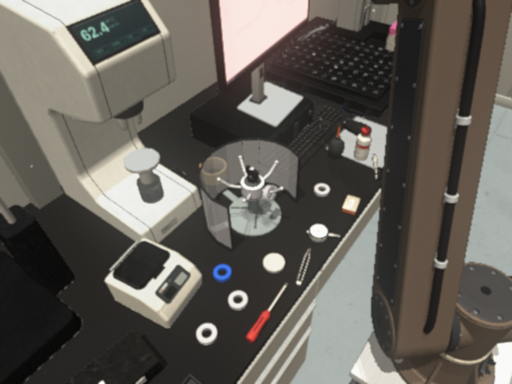

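View pics/side0.png

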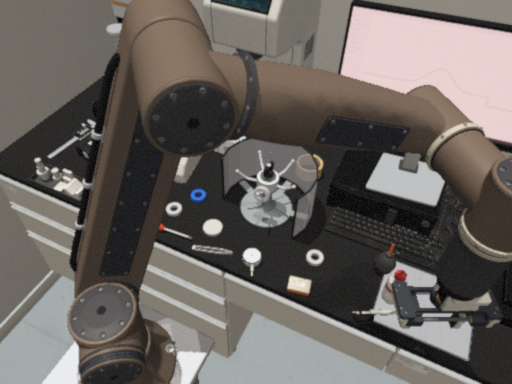

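The scene view shows three pale rings at (321,189), (237,300) and (206,334). There is a blue ring at (222,272), which is not meant, a plain disc at (273,262) and the dial gauge at (318,233). The tree is at about (255,195). The side view shows rings at (174,209) and (315,257), the blue one at (198,195) and the disc at (213,228). The arm may be hiding another ring, so I'll enlarge the tree and ring areas.

```bash
cat > h.py <<'E'
import numpy as np, cv2
from scipy.spatial.transform import Rotation as R
from plant import *
def rot(a): return R.from_euler('xyz',a,degrees=True).as_matrix()
def ray(s,px,z):
    d=rot(s["attitude"])@np.linalg.solve(s["camera_matrix"],[px[0],px[1],1.]); o=np.array(s["origin"])
    return o+d*(z-o[2])/d[2]
def proj(s,p):
    q=rot(s["attitude"]).T@(np.array(p)-s["origin"]); q=s["camera_matrix"]@q; return q[:2]/q[2]
def tri(sa,pa,sb,pb):
    A=[];b=[]
    M=np.zeros((3,3));v=np.zeros(3)
    for s,p in((sa,pa),(sb,pb)):
        d=rot(s["attitude"])@np.linalg.solve(s["camera_matrix"],[p[0],p[1],1.]); d/=np.linalg.norm(d)
        P=np.eye(3)-np.outer(d,d); M+=P; v+=P@s["origin"]
    return np.linalg.solve(M,v)
def crop(s,x0,y0,w,h,k,name):
    cv2.imwrite(name,cv2.resize(s["frame"][y0:y0+h,x0:x0+w,::-1],None,fx=k,fy=k,interpolation=cv2.INTER_CUBIC))
def tool(): 
    o=get_obs(); return np.array(o["tool_pos"]),rot(o["orientation"])
def shift(p,yaw=None,o=None):
    """tool-frame cm shift from present pose to world point p"""
    t,M=tool(); return np.round(M.T@(np.array(p)-t)*100,2)
E
python3 - <<'E'
from h import *
sc=snapshot("scene"); si=snapshot("side")
for n,p in dict(rA=(321,189),rB=(237,300),rC=(206,334),blue=(222,272),disc=(273,262),dial=(318,233)).items(): print(n,ray(sc,p,.012), proj(si,ray(sc,p,.012)))
for n,p in dict(rA=(315,257),rB=(174,209),blue=(198,195),disc=(213,228),dial=(252,256)).items(): print(n,ray(si,p,.012))
a=cv2.resize(sc["frame"][125:245,190:310,::-1],None,fx=4,fy=4,interpolation=cv2.INTER_CUBIC)
b=cv2.resize(si["frame"][130:240,215:295+40,::-1],None,fx=2.6,fy=4,interpolation=cv2.INTER_CUBIC)
crop(sc,190,130,120,110,5,"pics/tree_sc.png"); crop(si,215,130,120,110,5,"pics/tree_si.png")
E
```

```text
rA [ 0.49312661 -0.30571717  0.012     ] [313.98107064 257.29963816]
rB [0.4659758  0.17186743 0.012     ] [172.80322295 208.78021923]
rC [0.470251   0.28734494 0.012     ] [144.18262735 196.11046766]
blue [0.55235465 0.12892053 0.012     ] [197.86969072 195.55352598]
disc [0.45741629 0.02145181 0.012     ] [211.90154078 226.9711926 ]
dial [ 0.40765684 -0.14002359  0.012     ] [251.29832233 258.18574346]
rA [ 0.49547708 -0.30807969  0.012     ]
rB [0.46691611 0.16788699 0.012     ]
blue [0.55470813 0.12981505 0.012     ]
disc [0.45540033 0.01637375 0.012     ]
dial [ 0.41551221 -0.13854028  0.012     ]
```

View pics/tree_sc.png

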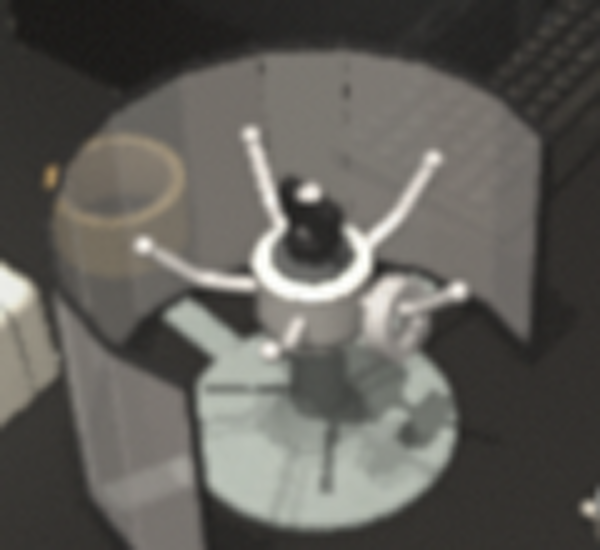

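View pics/tree_si.png

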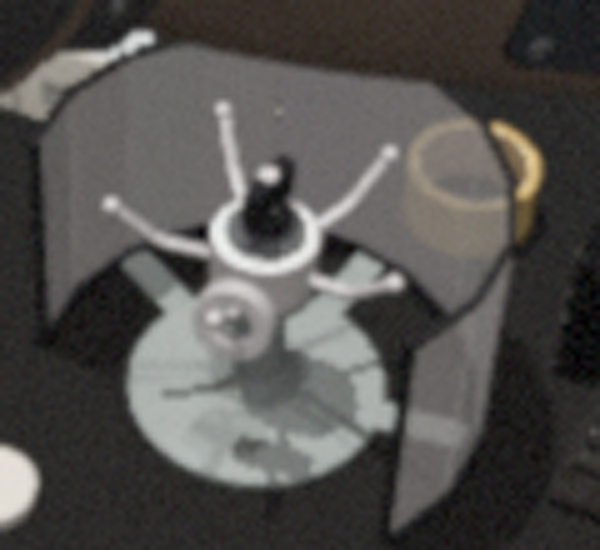

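The tree crops show five ball tips. In the scene view the full-image pixels are (218.6,178.8), (240,156.6), (276.6,161.4), (281.8,188) with the hung ring, and (244,200). In the side view they are (237,170.6), (259.6,151.6), (293,160.2), (294.4,186.4) and (261.4,193.6) with the hung ring. Next I'll compute the axis and hook angles.

```bash
python3 - <<'E'
from h import *
from scipy.optimize import least_squares
sc=snapshot("scene"); si=snapshot("side")
S=[(218.6,178.8),(240,156.6),(276.6,161.4),(281.8,188),(244,200)]
D=[(237,170.6),(259.6,151.6),(293,160.2),(294.4,186.4),(261.4,193.6)]
A=np.array([ray(sc,p,.164) for p in S]); B=np.array([ray(si,p,.164) for p in D])
print(A.round(3).tolist()); print(B.round(3).tolist())
for P in (A,B):
    r=least_squares(lambda c:np.hypot(*(P[:,:2]-c[:2]).T)-.094,[.6,-.1])
    c=r.x; print(c, r.fun.round(4)); print(np.degrees(np.arctan2(P[:,1]-c[1],P[:,0]-c[0])).round(1))
    c=(c)
# plinth ellipses: bright greenish
for p in [(328,430)]: print(ray(sc,(190+p[0]/5,130+p[1]/5),.008))
E
```

```text
[[0.684, -0.035, 0.164], [0.694, -0.146, 0.164], [0.592, -0.19, 0.164], [0.518, -0.106, 0.164], [0.575, -0.01, 0.164]]
[[0.58, -0.006, 0.164], [0.69, -0.03, 0.164], [0.701, -0.141, 0.164], [0.597, -0.187, 0.164], [0.528, -0.112, 0.164]]
[ 0.61250546 -0.09728681] [0.0013 0.0011 0.0009 0.0014 0.0008]
[  41.1  -30.5 -102.3 -174.6  113.5]
[ 0.61913181 -0.09330724] [ 0.002   0.0006  0.0004  0.0022 -0.0006]
[ 113.8   41.7  -30.3 -103.1 -168.5]
[ 0.6006687  -0.09028381  0.008     ]
```

View pics/wrist0.png

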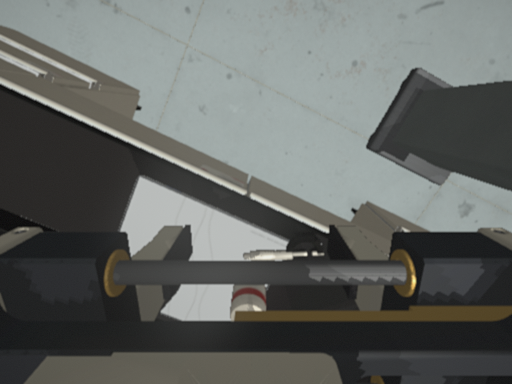

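The wrist image shows only floor and the cart edge, so it is no use here. The tree axis is near (0.616,-0.095). The hooks sit at about 41, -30, -102 and 113 degrees, all empty, and at -174 degrees with the hung ring. Next I'll measure the opening and the clearances, then move the wrist camera over the tree.

```bash
python3 - <<'E'
from h import *
sc=snapshot("scene"); si=snapshot("side"); c=np.array([.616,-.095])
for s,ps in((sc,[(231.6,239.6),(296.6,200)]),(si,[(224,199),(294,236)])):
    for p in ps:
        q=ray(s,p,0); d=q[:2]-c; print(q.round(3),np.hypot(*d).round(3),np.degrees(np.arctan2(d[1],d[0])).round(1))
for p in [(200,212),(160,238),(275,150),(245,100),(300,70),(200,270),(165,322)]: print(p,ray(sc,p,0).round(3), ray(sc,p,.1).round(3))
t,M=tool(); print(shift([.68,-.095,.36]),shift([.45,-.25,.36]))
E
```

```text
[0.608 0.02  0.   ] 0.115 94.1
[ 0.537 -0.228  0.   ] 0.154 -120.6
[0.587 0.049 0.   ] 0.147 101.4
[ 0.548 -0.221  0.   ] 0.143 -118.2
(200, 212) [ 0.759 -0.008  0.   ] [0.688 0.052 0.1  ]
(160, 238) [ 0.787  0.139 -0.   ] [0.712 0.183 0.1  ]
(275, 150) [ 0.74  -0.398 -0.   ] [ 0.67  -0.296  0.1  ]
(245, 100) [ 1.037 -0.602  0.   ] [ 0.936 -0.478  0.1  ]
(300, 70) [ 0.98  -0.955  0.   ] [ 0.885 -0.793  0.1  ]
(200, 270) [ 0.613  0.154 -0.   ] [0.557 0.196 0.1  ]
(165, 322) [0.58 0.32 0.  ] [0.528 0.345 0.1  ]
[-57.07  29.32 -13.35] [-29.61  25.39 -13.35]
```

Request:
play_rows:
  commands:
    - [[-27, 26, -13, 0, 0, 14, 1], [-27, 26, -13, 0, 0, 14, 1], [-27, 26, -13, 0, 0, 14, 1], [-27, 26, -13, 0, 0, 14, 1], [-27, 26, -13, 0, 0, 14, 1], [-27, 26, -13, 0, 0, 14, 1], [-27, 26, -13, 0, 0, 14, 1], [-27, 26, -13, 0, 0, 14, 1], [-27, 26, -13, 0, 0, 14, 1], [-53.5, 27.6, -13, 0, 0, 26, 1], [-53.5, 27.6, -13, 0, 0, 26, 1], [-53.5, 27.6, -13, 0, 0, 26, 1], [-53.5, 27.6, -13, 0, 0, 26, 1], [-53.5, 27.6, -13, 0, 0, 26, 1], [-53.5, 27.6, -13, 0, 0, 26, 1], [-53.5, 27.6, -13, 0, 0, 26, 1], [-53.5, 27.6, -13, 0, 0, 26, 1], [-53.5, 27.6, -13, 0, 0, 26, 1], [-53.5, 27.6, -13, 0, 0, 26, 1], [-53.5, 27.6, -13, 0, 0, 26, 1]]

```text
clock: 2.12
tool_pos: [0.6548, -0.1266, 0.3571]
orientation: [-180.0, 0.0, 179.8]
force: [0.0, -0.7, 0.6]
opening: 0.0879
gripper_force: 0.0
```

```bash
python3 - <<'E'
from h import *
o=get_obs(); print(o["clock"],o["joint_pos"].round(1),o["tool_pos"],o["orientation"])
w=snapshot("wrist"); sc=snapshot("scene"); si=snapshot("side")
a=w["frame"][:,:,::-1]; b=sc["frame"][:,:,::-1]
cv2.imwrite("pics/m1.png",cv2.resize(np.vstack([cv2.resize(a,(512,384)),]),(800,600)))
c=np.hstack([b,si["frame"][:,:,::-1]]); cv2.imwrite("pics/m2.png",cv2.resize(c,(800,300)))
np.save("w1.npy",w,allow_pickle=True)
E
```

```text
2.1167 [  5.8  17.1  12.3   0.  -85.2 -96. ] [ 0.65476416 -0.12659372  0.35706448] [-1.79993589e+02  3.11450043e-02  1.79801609e+02]
```

View pics/m1.png

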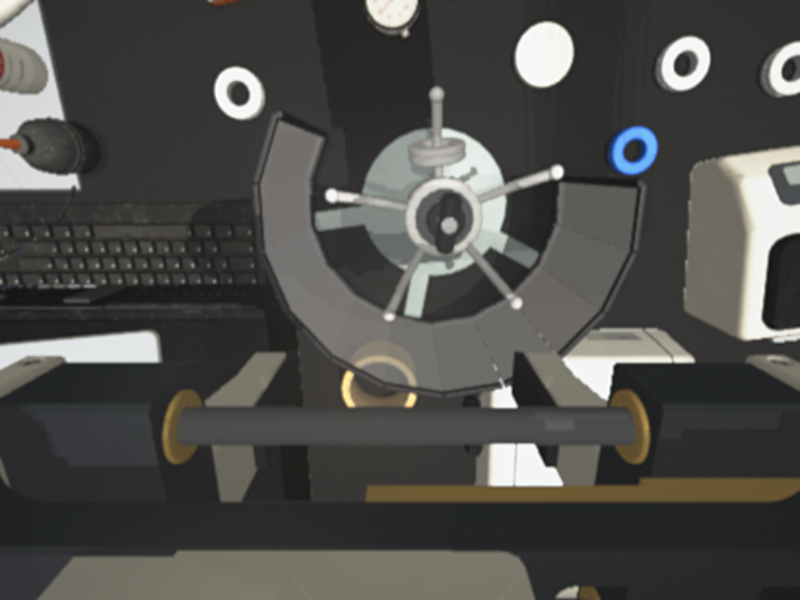

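View pics/m2.png

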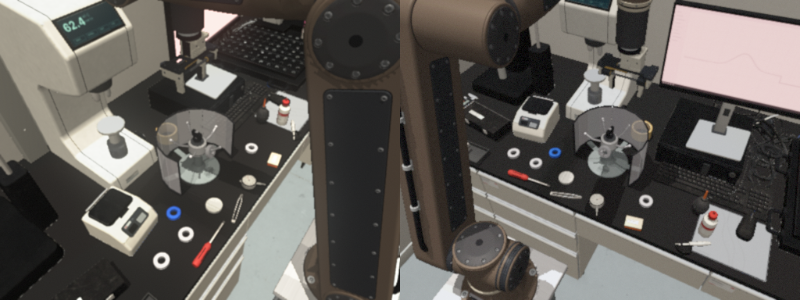

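The wrist view (800 px scale) shows the tree from above with the knob at (447,220). Three white rings are at (238,93), (684,63) and (790,70), the blue one is at (633,150) and the disc is at (545,54). With the arm out of the way, both fixed views confirm there are only three white rings. Now I'll enlarge the knob and the rings.

```bash
python3 - <<'E'
from h import *
w=np.load("w1.npy",allow_pickle=True).item(); f=w["frame"]
T=[(437,93),(557,172),(517,303),(390,317),(331,195)]
P=np.array([ray(w,(x*.64-.2,y*.64-.2),.164) for x,y in T])
from scipy.optimize import least_squares
r=least_squares(lambda c:np.hypot(*(P[:,:2]-c[:2]).T)-.094,[.6,-.1]);c=r.x
print(c,r.fun.round(4),np.degrees(np.arctan2(P[:,1]-c[1],P[:,0]-c[0])).round(1))
for n,p in dict(A=(238,93),B=(684,63),blue=(633,150)).items(): print(n,ray(w,(p[0]*.64,p[1]*.64),.012).round(4))
a=cv2.resize(f[100:180,240:330,::-1],None,fx=6.6,fy=6.6,interpolation=cv2.INTER_CUBIC)
cv2.imwrite("pics/k.png",a)
def top(s,box):
    x0,y0,x1,y1=box; g=s["frame"][y0:y1,x0:x1].astype(int); m=((g.min(2)>140)&(g.max(2)-g.min(2)<45)).astype(np.uint8)
    cs,_=cv2.findContours(m,cv2.RETR_EXTERNAL,cv2.CHAIN_APPROX_NONE); k=max(cs,key=cv2.contourArea)
    e=cv2.fitEllipse(k); return (e[0][0]+x0,e[0][1]+y0),e[1],cv2.contourArea(k)
sc=snapshot("scene"); si=snapshot("side")
for s,P in((sc,[(.494,-.307),(.466,.17),(.470,.287)]),(si,[(.494,-.307),(.466,.17),(.470,.287)]),(w,[(.494,-.307),(.466,.17)])):
  for p in P:
    u=proj(s,[*p,.012]).astype(int); q=top(s,(max(u[0]-22,0),max(u[1]-22,0),u[0]+22,u[1]+22)); print(u,q,ray(s,q[0],.010).round(4))
E
```

```text
[ 0.6155484  -0.09469547] [0.002  0.0016 0.0016 0.0019 0.0014] [-174.7  113.5   42.   -29.3 -102.7]
A [ 0.4958 -0.3083  0.012 ]
B [0.4686 0.1688 0.012 ]
blue [0.5556 0.1283 0.012 ]
[320 188] ((np.float64(321.4908218383789), np.float64(188.7179775238037)), (11.520401954650879, 15.159721374511719), 135.0) [ 0.4933 -0.3096  0.01  ]
[237 299] ((np.float64(237.47454261779785), np.float64(299.2399597167969)), (17.775056838989258, 19.537031173706055), 270.5) [0.4671 0.1686 0.01  ]
[206 333] ((np.float64(206.11458778381348), np.float64(333.0131244659424)), (19.456287384033203, 21.504478454589844), 326.5) [0.4725 0.2847 0.01  ]
[314 257] ((np.float64(314.53249740600586), np.float64(256.4040126800537)), (13.531177520751953, 16.811635971069336), 176.5) [ 0.4982 -0.3059  0.01  ]
[173 208] ((np.float64(173.36215209960938), np.float64(207.92627334594727)), (11.738455772399902, 15.24725341796875), 138.5) [0.4712 0.1734 0.01  ]
[144 196] ((np.float64(144.81165885925293), np.float64(195.07332801818848)), (10.64333438873291, 15.061177253723145), 123.5) [0.4764 0.2896 0.01  ]
[152  58] ((np.float64(152.47147178649902), np.float64(59.18486022949219)), (29.481157302856445, 33.928165435791016), 784.0) [ 0.495  -0.3087  0.01  ]
[438  38] ((np.float64(438.319393157959), np.float64(40.147844314575195)), (28.72146224975586, 35.65019226074219), 802.5) [0.4679 0.1709 0.01  ]
```

View pics/k.png

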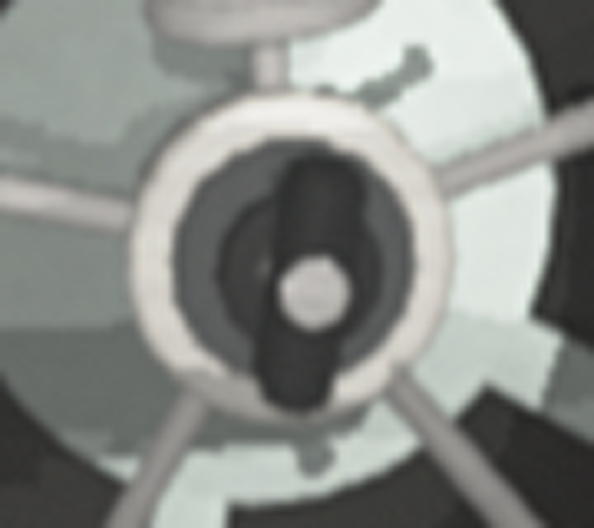

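The knob crop shows the wing running from about pixel (290,125) to (284.7,160.6), so the wing lies at about -8.5° in world yaw over the axis (0.6157,-0.095). The ring positions agree across the three views: A (0.495,-0.308), B (0.468,0.170), C (0.474,0.287). The tightened wing lies along the tree's x axis, which agrees with the opening direction. I'll grip the knob now.

Request:
play_rows:
  commands:
    - [[3.9, 3.15, 10, 0, 0, 8.3, 0.5], [3.9, 3.15, 10, 0, 0, 8.3, 0.5], [3.9, 3.15, 10, 0, 0, 8.3, 0.5], [3.9, 3.15, 10, 0, 0, 8.3, 0.5], [3.9, 3.15, 12, 0, 0, 8.3, 0.5], [3.9, 3.15, 14, 0, 0, 8.3, 0.5], [3.9, 3.15, 16, 0, 0, 8.3, 0.5], [3.9, 3.15, 17.5, 0, 0, 8.3, 0.5], [3.9, 3.15, 18.2, 0, 0, 8.3, 0.5], [3.9, 3.15, 18.2, 0, 0, 8.3, 0.5], [3.9, 3.15, 18.2, 0, 0, 8.3, 0], [3.9, 3.15, 18.2, 0, 0, 8.3, 0], [3.9, 3.15, 18.2, 0, 0, 8.3, 0], [3.9, 3.15, 18.2, 0, 0, 8.3, 0], [3.9, 3.15, 18.2, 0, 0, 8.3, 0], [3.9, 3.15, 18.2, 0, 0, 8.3, 0], [3.9, 3.15, 18.2, 0, 0, 8.3, 0], [3.9, 3.15, 18.2, 0, 0, 8.3, 0]]

```text
clock: 3.87
tool_pos: [0.6167, -0.0943, 0.1752]
orientation: [180.0, 0.0, 171.5]
force: [-1.1, 1.4, 4.2]
opening: 0.0138
gripper_force: 30.0
```

Request:
play_rows:
  commands:
    - [[0, 0, 0, 0, 0, -5, 0], [0, 0, 0, 0, 0, -10, 0], [0, 0, 0, 0, 0, -15, 0], [0, 0, 0, 0, 0, -20, 0], [0, 0, 0, 0, 0, -25, 0], [0, 0, 0, 0, 0, -30, 0], [0, 0, 0, 0, 0, -35, 0], [0, 0, 0, 0, 0, -40, 0], [0, 0, 0, 0, 0, -45, 0], [0, 0, 0, 0, 0, -50, 0], [0, 0, 0, 0, 0, -55, 0], [0, 0, 0, 0, 0, -60, 0], [0, 0, 0, 0, 0, -65, 0], [0, 0, 0, 0, 0, -70, 0], [0, 0, 0, 0, 0, -74, 0], [0, 0, 0, 0, 0, -77, 0], [0, 0, 0, 0, 0, -77, 0], [0, 0, 0, 0, 0, -77, 0], [0, 0, 0, 0, 0, -77, 0]]

```text
clock: 5.45
tool_pos: [0.6155, -0.0921, 0.1752]
orientation: [179.9, 0.1, -111.4]
force: [-7.3, 12.4, 11.8]
opening: 0.0138
gripper_force: 30.0
```

Request:
play_rows:
  commands:
    - [[0, 0, 0, 0, 0, 0, 0.5], [0, 0, 0, 0, 0, 0, 0.5], [0, 0, 0, 0, 0, 0, 0.5], [0, 0, 0, 0, 0, 0, 0.5], [0, 0, -4, 0, 0, 0, 0.5], [0, 0, -8, 0, 0, 0, 0.5], [0, 0, -12, 0, 0, 0, 0.5], [0, 0, -12, 0, 0, 0, 0.5], [0, 0, -12, 0, 0, 0, 0.5]]

```text
clock: 6.2
tool_pos: [0.6178, -0.0947, 0.2976]
orientation: [-179.7, 0.1, -111.5]
force: [-0.4, 0.1, -1.0]
opening: 0.0437
gripper_force: 0.0
```

```bash
python3 - <<'E'
from h import *
o=get_obs(); print(o["clock"],o["joint_pos"].round(1),o["tool_pos"],o["orientation"],o["force"],o["moment"])
for p in [(.5,-.14,.30),(.5,-.14,.2),(.5,-.14,.157)]: print(shift(p))
E
```

```text
6.2 [  9.2  13.6   0.2   0.  -76.2 -30.7] [ 0.61775198 -0.09474173  0.2976394 ] [-1.79709579e+02  1.30863470e-01 -1.11489743e+02] [-0.36630093  0.0635164  -1.04502787] [0.06011577 0.09576143 0.01881432]
[ 8.52  9.3  -0.3 ]
[8.55 9.35 9.7 ]
[ 8.56  9.37 14.  ]
```

The knob has turned about 77° and is free. Next I'll take the empty hook at 113.5° by its tip, near (0.578,-0.009).

Request:
play_rows:
  commands:
    - [[-6.5, 6.85, 4, 0, 0, -45, 0.5], [-6.5, 6.85, 4, 0, 0, -45, 0.5], [-6.5, 6.85, 4, 0, 0, -45, 0.5], [-6.5, 6.85, 4, 0, 0, -45, 0.5], [-6.5, 6.85, 4, 0, 0, -45, 0.5], [-6.5, 6.85, 4, 0, 0, -45, 0.5], [-6.5, 6.85, 7, 0, 0, -45, 0.5], [-6.5, 6.85, 10, 0, 0, -45, 0.5], [-6.5, 6.85, 12.5, 0, 0, -45, 0.5], [-6.5, 6.85, 14.5, 0, 0, -45, 0.5], [-6.5, 6.85, 14.5, 0, 0, -45, 0.5], [-6.5, 6.85, 14.5, 0, 0, -45, 0], [-6.5, 6.85, 14.5, 0, 0, -45, 0], [-6.5, 6.85, 14.5, 0, 0, -45, 0], [-6.5, 6.85, 14.5, 0, 0, -45, 0], [-6.5, 6.85, 14.5, 0, 0, -45, 0], [-6.5, 6.85, 14.5, 0, 0, -45, 0], [-6.5, 6.85, 14.5, 0, 0, -45, 0]]

```text
clock: 7.7
tool_pos: [0.5769, -0.0087, 0.1504]
orientation: [-179.9, -0.0, -66.5]
force: [0.4, 1.0, 3.7]
opening: 0.0084
gripper_force: 30.0
```

```bash
cat >> h.py <<'E'
def arc(c,d,n,grip,pad=2):
    """rows (tool frame now) that turn the tool about the vertical axis at c by d degrees, n steps"""
    t,M=tool(); c=np.array([*c,t[2]]); out=[]
    for k in list(range(1,n+1))+[n]*pad:
        a=d*k/n; Q=R.from_euler('z',a,degrees=True).as_matrix()
        out.append(np.r_[np.round(M.T@(c+Q@(t-c)-t)*100,1)[:2],0,0,0,round(-a,1),grip].tolist())
    return out
E
python3 - <<'E'
from h import *
o=get_obs(); print(o["clock"],o["joint_pos"].round(1),o["tool_pos"],o["orientation"],o["opening"],o["gripper_force"])
d=o["tool_pos"][:2]-[.6157,-.095]; print(np.hypot(*d),np.degrees(np.arctan2(d[1],d[0])))
print(arc([.6157,-.095],58,15,0))
E
```

```text
7.7 [ 18.6  14.9 -18.    0.  -57.    5. ] [ 0.57690678 -0.00874798  0.15040697] [-1.79921359e+02 -1.61668729e-02 -6.64623414e+01] 0.008365108067016088 30.00125080347061
0.09457443928234678 114.21658905832639
[[0.0, 0.6, 0.0, 0.0, 0.0, -3.9, 0.0], [0.1, 1.3, 0.0, 0.0, 0.0, -7.7, 0.0], [0.2, 1.9, 0.0, 0.0, 0.0, -11.6, 0.0], [0.4, 2.5, 0.0, 0.0, 0.0, -15.5, 0.0], [0.6, 3.1, 0.0, 0.0, 0.0, -19.3, 0.0], [0.8, 3.7, 0.0, 0.0, 0.0, -23.2, 0.0], [1.1, 4.3, 0.0, 0.0, 0.0, -27.1, 0.0], [1.4, 4.8, 0.0, 0.0, 0.0, -30.9, 0.0], [1.8, 5.4, 0.0, 0.0, 0.0, -34.8, 0.0], [2.1, 5.9, 0.0, 0.0, 0.0, -38.7, 0.0], [2.6, 6.4, 0.0, 0.0, 0.0, -42.5, 0.0], [3.0, 6.8, 0.0, 0.0, 0.0, -46.4, 0.0], [3.5, 7.2, 0.0, 0.0, 0.0, -50.3, 0.0], [4.0, 7.6, 0.0, 0.0, 0.0, -54.1, 0.0], [4.5, 8.0, 0.0, 0.0, 0.0, -58.0, 0.0], [4.5, 8.0, 0.0, 0.0, 0.0, -58.0, 0.0], [4.5, 8.0, 0.0, 0.0, 0.0, -58.0, 0.0]]
```

Request:
play_rows:
  commands:
    - [[0, 0.6, 0, 0, 0, -3.9, 0], [0.1, 1.3, 0, 0, 0, -7.7, 0], [0.2, 1.9, 0, 0, 0, -11.6, 0], [0.4, 2.5, 0, 0, 0, -15.5, 0], [0.6, 3.1, 0, 0, 0, -19.3, 0], [0.8, 3.7, 0, 0, 0, -23.2, 0], [1.1, 4.3, 0, 0, 0, -27.1, 0], [1.4, 4.8, 0, 0, 0, -30.9, 0], [1.8, 5.4, 0, 0, 0, -34.8, 0], [2.1, 5.9, 0, 0, 0, -38.7, 0], [2.6, 6.4, 0, 0, 0, -42.5, 0], [3.0, 6.8, 0, 0, 0, -46.4, 0], [3.5, 7.2, 0, 0, 0, -50.3, 0], [4.0, 7.6, 0, 0, 0, -54.1, 0], [4.5, 8.0, 0, 0, 0, -58.0, 0], [4.5, 8.0, 0, 0, 0, -58.0, 0], [4.5, 8.0, 0, 0, 0, -58.0, 0]]

```text
clock: 9.12
tool_pos: [0.5222, -0.0822, 0.1501]
orientation: [-180.0, -0.1, -8.6]
force: [4.7, -1.1, -0.2]
opening: 0.008
gripper_force: 30.0
```

Request:
play_rows:
  commands:
    - [[0, 0, 0, 0, 0, 0, 0.4], [0, 0, 0, 0, 0, 0, 0.4], [0, 0, 0, 0, 0, 0, 0.4], [0, 0, 0, 0, 0, 0, 0.4], [0, 0, -4, 0, 0, 0, 0.75], [0, 0, -8, 0, 0, 0, 0.75], [0, 0, -8, 0, 0, 0, 0.75], [0, 0, -8, 0, 0, 0, 0.75]]

```text
clock: 9.78
tool_pos: [0.5222, -0.0817, 0.232]
orientation: [-179.9, -0.2, -8.5]
force: [0.2, -0.1, -1.7]
opening: 0.0561
gripper_force: 0.0
```

```bash
cat >> h.py <<'E'
def top(s,p,w=22):
    """bright ring/disc near world point p: ray of ellipse centre at ring mid height"""
    u=proj(s,[*p[:2],.012]).astype(int); x0,y0=max(u[0]-w,0),max(u[1]-w,0)
    g=s["frame"][y0:u[1]+w,x0:u[0]+w].astype(int); m=((g.min(2)>140)&(g.max(2)-g.min(2)<45)).astype(np.uint8)
    cs,_=cv2.findContours(m,cv2.RETR_EXTERNAL,cv2.CHAIN_APPROX_NONE)
    if not cs: return None
    k=max(cs,key=cv2.contourArea)
    if len(k)<6: return None
    e=cv2.fitEllipse(k); return ray(s,(e[0][0]+x0,e[0][1]+y0),.010)[:2].round(4),round(cv2.contourArea(k))
E
python3 - <<'E'
from h import *
o=get_obs(); print(o["clock"],o["joint_pos"].round(1),o["tool_pos"],o["orientation"],o["force"])
sc=snapshot("scene"); si=snapshot("side")
for p in [(.495,-.308),(.468,.17),(.474,.287)]: print(top(sc,p),top(si,p))
print(shift([.468,.170,.03]),shift([.468,.17,.0025]))
c=np.hstack([cv2.resize(s["frame"][y:y+110,x:x+110,::-1],(400,400),interpolation=cv2.INTER_CUBIC) for s,x,y in ((sc,200,130),(si,215,125))])
cv2.imwrite("pics/t3.png",c)
E
```

```text
9.7833 [ 12.4   6.3 -17.4   0.  -66.   69.1] [ 0.52220862 -0.08173215  0.2320433 ] [-179.91612512   -0.2438       -8.4747637 ] [ 0.22264119 -0.10144415 -1.70205831]
(array([ 0.4921, -0.3125]), 114) (array([ 0.4969, -0.3073]), 162)
(array([0.4669, 0.1691]), 252) (array([0.4702, 0.1738]), 129)
(array([0.4726, 0.2848]), 319) (array([0.4762, 0.2895]), 124)
[ -8.89 -24.13  19.93] [ -8.89 -24.13  22.68]
```

View pics/t3.png

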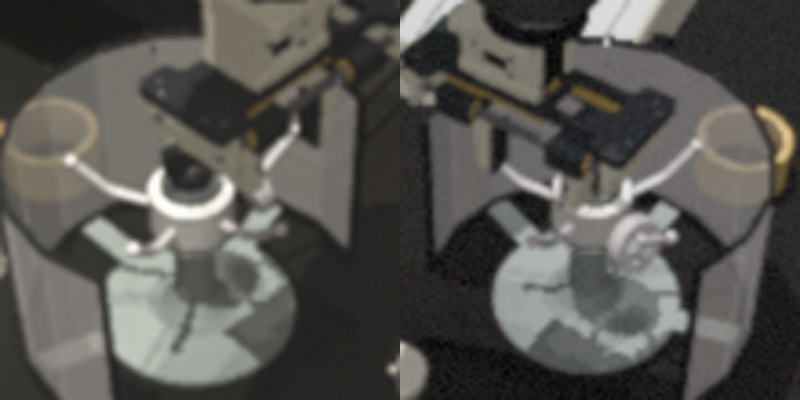

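The tree picture shows an empty hook facing the opening and the hung ring turned to about 244°, so the head turned as planned. Candidates for rings: white B at scene (237,300), white C at (206,334), white A at (321,189). The blue ring at (222,272) and the boreless disc at (273,262) are excluded. The m1 wrist view already confirmed this. I'll take ring B first.

Request:
play_rows:
  commands:
    - [[-8.9, -24.2, 2, 0, 0, 0, 0.75], [-8.9, -24.2, 2, 0, 0, 0, 0.75], [-8.9, -24.2, 2, 0, 0, 0, 0.75], [-8.9, -24.2, 2, 0, 0, 0, 0.75], [-8.9, -24.2, 2, 0, 0, 0, 0.75], [-8.9, -24.2, 2, 0, 0, 0, 0.75], [-8.9, -24.2, 5, 0, 0, 0, 0.75], [-8.9, -24.2, 10, 0, 0, 0, 0.75], [-8.9, -24.2, 14, 0, 0, 0, 0.75], [-8.9, -24.2, 18, 0, 0, 0, 0.75], [-8.9, -24.2, 20, 0, 0, 0, 0.75], [-8.9, -24.2, 21.5, 0, 0, 0, 0.75], [-8.9, -24.2, 22.2, 0, 0, 0, 0.75], [-8.9, -24.2, 22.6, 0, 0, 0, 0.75], [-8.9, -24.2, 22.9, 0, 0, 0, 0.75], [-8.9, -24.2, 22.9, 0, 0, 0, 0.75], [-8.9, -24.2, 22.9, 0, 0, 0, 0.75]]

```text
clock: 11.3
tool_pos: [0.4693, 0.1708, 0.0014]
orientation: [-179.9, -0.1, -8.5]
force: [-0.1, 0.4, -0.4]
opening: 0.0655
gripper_force: 0.0
```

```bash
python3 - <<'E'
from h import *
o=get_obs(); print(o["clock"],o["joint_pos"].round(1),o["tool_pos"],o["orientation"],o["force"])
sc=snapshot("scene");si=snapshot("side"); w=snapshot("wrist")
for s in (sc,si): print(top(s,(.468,.17)))
print(proj(w,(.468,.17,.014)))
cv2.imwrite("pics/w4.png",w["frame"][:,:,::-1])
E
```

```text
11.3 [ 42.6  19.7 -36.6   0.  -33.6  38.9] [0.46928659 0.17082332 0.00140624] [-1.79928875e+02 -6.30422734e-02 -8.47272159e+00] [-0.13849398  0.43812925 -0.44377245]
None
None
[259.47932531 250.31174945]
```

Request:
play_rows:
  commands:
    - [[0, 0, 0, 0, 0, 0, 0], [0, 0, 0, 0, 0, 0, 0], [0, 0, 0, 0, 0, 0, 0], [0, 0, 0, 0, 0, 0, 0], [0, 0, 0, 0, 0, 0, 0], [0, 0, 0, 0, 0, 0, 0], [0, 0, -3, 0, 0, 0, 0], [0, 0, -7, 0, 0, 0, 0], [0, 0, -11, 0, 0, 0, 0], [0, 0, -15, 0, 0, 0, 0], [0, 0, -19, 0, 0, 0, 0], [0, 0, -23, 0, 0, 0, 0], [0, 0, -26, 0, 0, 0, 0], [0, 0, -26, 0, 0, 0, 0], [0, 0, -26, 0, 0, 0, 0]]

```text
clock: 12.7
tool_pos: [0.4691, 0.171, 0.2619]
orientation: [-179.8, -0.1, -8.5]
force: [0.2, 0.1, -2.9]
opening: 0.0494
gripper_force: 30.0
```

```bash
cat >> h.py <<'E'
AX=np.array([.6157,-.095])
def hook(r,z,ang): a=np.radians(ang); return np.array([AX[0]+r*np.cos(a),AX[1]+r*np.sin(a),z])
def turn(yaw,tilt):
    """rotation vector in tool frame to tool-down yaw then tilted about own y"""
    t,M=tool(); T=R.from_euler('xyz',[180,0,yaw],degrees=True)*R.from_euler('y',tilt,degrees=True)
    return np.round((R.from_matrix(M).inv()*T).as_rotvec(degrees=True),1)
E
python3 - <<'E'
from h import *
o=get_obs(); print(o["clock"],o["tool_pos"],o["orientation"],o["opening"],o["gripper_force"],o["force"])
for p in (hook(.13,.27,172.2),hook(.13,.2,172.2)): print(p,shift(p),turn(-7.8,45))
E
```

```text
12.7 [0.46908594 0.17096724 0.26191314] [-1.79825055e+02 -1.11188954e-01 -8.47570075e+00] 0.04939119255063159 29.99940044246614 [ 0.15126653  0.05325032 -2.94019555]
[ 0.48690278 -0.07735698  0.27      ] [ 5.42 24.3  -0.87] [ 0.1 44.9 -0.7]
[ 0.48690278 -0.07735698  0.2       ] [ 5.41 24.32  6.13] [ 0.1 44.9 -0.7]
```

Request:
play_rows:
  commands:
    - [[2, 8, -0.8, 0, 15, -0.7, 0], [4, 16, -0.8, 0, 30, -0.7, 0], [5.4, 24.3, -0.8, 0, 45, -0.7, 0], [5.4, 24.3, -0.8, 0, 45, -0.7, 0], [5.4, 24.3, -0.8, 0, 45, -0.7, 0], [5.4, 24.3, -0.8, 0, 45, -0.7, 0], [5.4, 24.3, -0.8, 0, 45, -0.7, 0], [5.4, 24.3, -0.8, 0, 45, -0.7, 0], [5.4, 24.3, -0.8, 0, 45, -0.7, 0], [5.4, 24.3, 2.5, 0, 45, -0.7, 0], [5.4, 24.3, 6.1, 0, 45, -0.7, 0], [5.4, 24.3, 6.1, 0, 45, -0.7, 0], [5.4, 24.3, 6.1, 0, 45, -0.7, 0]]

```text
clock: 13.78
tool_pos: [0.5141, -0.1124, 0.3011]
orientation: [-178.9, -41.7, -7.5]
force: [0.3, -0.1, -1.2]
opening: 0.049
gripper_force: 30.0
```

```bash
python3 - <<'E'
from h import *
o=get_obs(); print(o["clock"],o["joint_pos"].round(1),o["tool_pos"],o["orientation"],o["opening"],o["gripper_force"],o["force"])
for r,z in ((.121,.191),(.064,.134),(.052,.127)): print(shift(hook(r,z,172.2)))
sc=snapshot("scene");si=snapshot("side")
c=np.hstack([cv2.resize(s["frame"][y:y+110,x:x+110,::-1],(400,400),interpolation=cv2.INTER_CUBIC) for s,x,y in ((sc,200,130),(si,215,125))])
cv2.imwrite("pics/t5.png",c)
E
```

```text
13.7833 [ 10.9 -19.9 -58.3  45.2 -15.7  32. ] [ 0.51412572 -0.11236313  0.30105411] [-178.94812585  -41.65400759   -7.461079  ] 0.048992952247404534 29.999906597658992 [ 0.32189046 -0.13889965 -1.18333838]
[-9.   -2.99  6.78]
[-8.53 -2.81 14.83]
[-8.1  -2.78 16.15]
```

View pics/t5.png

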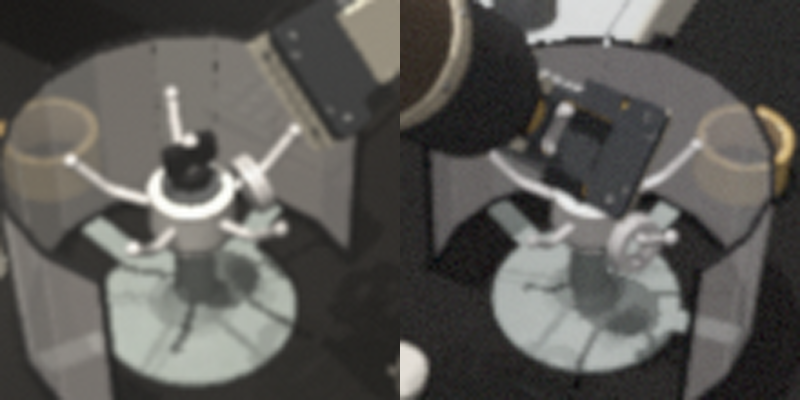

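The picture shows the ring held above the tree with the hook below it. The arm stopped short of the commanded pose because joint 3 hit its limit, so a 45° tilt this close is out of reach. I'll fit the kinematics from logged poses to choose a reachable hook angle and tilt.

```bash
cat > kin.py <<'E'
from h import *
from scipy.optimize import least_squares
Q=np.array([[-47.665,20.591,.632,-.02,-70.135,-16.507],[5.8,17.1,12.3,0,-85.2,-96],[9.2,13.6,.2,0,-76.2,-30.7],[18.6,14.9,-18,0,-57,5],[12.4,6.3,-17.4,0,-66,69.1],[42.6,19.7,-36.6,0,-33.6,38.9],[10.9,-19.9,-58.3,45.2,-15.7,32]])
P=np.array([[.2938,-.6071,.2256],[.6548,-.1266,.3571],[.6178,-.0947,.2976],[.5769,-.0087,.1504],[.5222,-.0817,.2320],[.4693,.1708,.0014],[.5141,-.1124,.3011]])
O=[[179.9,0,-154.18],[-180,0,179.8],[-179.7,.13,-111.5],[-179.9,0,-66.46],[-179.9,-.24,-8.47],[-179.93,-.06,-8.47],[-178.95,-41.65,-7.46]]
def fk(q,k,s4=1,s5=1):
    h,L2,L3,Lt,d,a,e=k; E=lambda ax,v:R.from_euler(ax,v,degrees=True)
    r1=E('z',q[0]); u=E('y',q[1]); f=r1*E('y',q[1]-q[2])   # forearm frame: x forward
    w=f*E('x',s4*q[3])*E('y',-q[4])*E('x',s5*q[5])          # tool axis = x of w
    p=r1.apply([a,-d,h])+(r1*u).apply([0,0,L2])+f.apply([L3,0,e])+w.apply([Lt,0,0])
    return p,w
C=lambda off:R.from_matrix([[0,0,1],[0,1,0],[-1,0,0]])*R.from_euler('z',off,degrees=True)
def fit(s4,s5):
    k=least_squares(lambda k:np.concatenate([fk(q,k,s4,s5)[0]-p for q,p in zip(Q,P)]),[.1,.57,.46,.25,.19,0,0]).x
    return k
if __name__=="__main__":
  for s4 in (1,-1):
    for s5 in (1,-1):
      k=fit(s4,s5); res=[np.linalg.norm(fk(q,k,s4,s5)[0]-p) for q,p in zip(Q,P)]
      ro=[(fk(q,k,s4,s5)[1].inv()*R.from_euler('xyz',o,degrees=True)) for q,o in zip(Q,O)]
      m=ro[0]; print(s4,s5,k.round(4),np.round(res,4),[round(np.degrees((m.inv()*x).magnitude()),1) for x in ro])
E
python3 kin.py
```

```text
1 1 [ 0.3351  0.5522  0.431   0.4617  0.2069  0.0446 -0.0086] [0.0192 0.0151 0.0153 0.0212 0.0187 0.0323 0.1113] [np.float64(0.0), np.float64(159.0), np.float64(28.4), np.float64(43.0), np.float64(171.3), np.float64(110.9), np.float64(174.8)]
1 -1 [ 0.3351  0.5522  0.431   0.4617  0.2069  0.0446 -0.0086] [0.0192 0.0151 0.0153 0.0212 0.0187 0.0323 0.1113] [np.float64(0.0), np.float64(0.0), np.float64(0.1), np.float64(0.1), np.float64(0.0), np.float64(0.1), np.float64(90.4)]
-1 1 [ 0.3433  0.5961  0.4369  0.5094  0.1803  0.0282 -0.0105] [0.0139 0.0119 0.0127 0.0179 0.0148 0.0271 0.0911] [np.float64(0.0), np.float64(159.0), np.float64(28.4), np.float64(43.0), np.float64(171.2), np.float64(110.8), np.float64(97.0)]
-1 -1 [ 0.3433  0.5961  0.4369  0.5094  0.1803  0.0282 -0.0105] [0.0139 0.0119 0.0127 0.0179 0.0148 0.0271 0.0911] [np.float64(0.0), np.float64(0.0), np.float64(0.1), np.float64(0.1), np.float64(0.0), np.float64(0.0), np.float64(0.0)]
```

```bash
cat > kin.py <<'E'
from h import *
from scipy.optimize import least_squares
Q=np.array([[-47.665,20.591,.632,-.02,-70.135,-16.507],[5.8,17.1,12.3,0,-85.2,-96],[9.2,13.6,.2,0,-76.2,-30.7],[18.6,14.9,-18,0,-57,5],[12.4,6.3,-17.4,0,-66,69.1],[42.6,19.7,-36.6,0,-33.6,38.9],[10.9,-19.9,-58.3,45.2,-15.7,32]])
P=np.array([[.2938,-.6071,.2256],[.6548,-.1266,.3571],[.6178,-.0947,.2976],[.5769,-.0087,.1504],[.5222,-.0817,.2320],[.4693,.1708,.0014],[.5141,-.1124,.3011]])
O=[[179.9,0,-154.18],[-180,0,179.8],[-179.7,.13,-111.5],[-179.9,0,-66.46],[-179.9,-.24,-8.47],[-179.93,-.06,-8.47],[-178.95,-41.65,-7.46]]
E=lambda ax,v:R.from_euler(ax,v,degrees=True)
def fk(q,k):
    h,L2,L3,Lt,d,a,e,y4,z4,z5=k
    r1=E('z',q[0]); u=r1*E('y',q[1]); f=r1*E('y',q[1]-q[2]); g=f*E('x',-q[3]); w=g*E('y',-q[4])
    p=r1.apply([a,-d,h])+u.apply([0,0,L2])+f.apply([L3,0,e])+g.apply([0,y4,z4])+w.apply([Lt,0,z5])
    return p,w*E('x',-q[5])
k=least_squares(lambda k:np.concatenate([fk(q,k)[0]-p for q,p in zip(Q,P)]+[1e-3*(k-[.1,.57,.46,.25,.19,0,0,0,0,0])]),[.1,.57,.46,.25,.19,0,0,0,0,0]).x
MT=fk(Q[0],k)[1].inv()*E('xyz',O[0])
LO=np.array([-176,-82,-58.2,-173.8,-174.7,-.2+0]);
LO=np.array([-176,-82,-57,-173,-174,-173]);HI=np.array([176,121,71,95,-1,173])
def ik(p,T,q0):
    def f(q):
        x,w=fk(q,k); return np.r_[(x-p)*10,((w*MT).inv()*T).as_rotvec()]
    r=least_squares(f,np.clip(q0,LO+.1,HI-.1),bounds=(LO,HI)); e=r.fun
    return r.x.round(1),np.linalg.norm(e[:3])/10,np.degrees(np.linalg.norm(e[3:]))
if __name__=="__main__":
    print(k.round(4),np.round([np.linalg.norm(fk(q,k)[0]-p) for q,p in zip(Q,P)],4))
    q0=[12,0,-45,0,-40,69]
    for tilt in (45,35,25):
      for ang in (232,220,205,190,172,150,130,112):
        T=E('xyz',[180,0,ang-180])*E('y',tilt); out=[]
        for r,z in ((.052,.127),(.064,.134),(.121,.191)):
            s=min((ik(hook(r,z,ang),T,q) for q in (q0,[12,0,-45,60,-40,30],[12,0,-45,-60,-40,100])),key=lambda s:s[1]*1000+s[2]); out.append(s)
        print(tilt,ang,[(round(s[1],3),round(s[2],1)) for s in out],out[-1][0])
E
python3 kin.py
```

```text
[ 0.1488  0.6006  0.4632  0.3276 -0.0441  0.0324  0.0012 -0.2361 -0.0007
 -0.032 ] [0.0003 0.0003 0.0003 0.0006 0.0002 0.0003 0.    ]
45 232 [(np.float64(0.003), np.float64(11.2)), (np.float64(0.003), np.float64(11.4)), (np.float64(0.003), np.float64(11.2))] [-25.2  12.1  -5.4 -39.1 -67.8 173. ]
45 220 [(np.float64(0.001), np.float64(5.4)), (np.float64(0.001), np.float64(5.5)), (np.float64(0.001), np.float64(4.7))] [-26.9   6.6 -12.4 -44.  -60.1 173. ]
45 205 [(np.float64(0.0), np.float64(0.0)), (np.float64(0.0), np.float64(0.0)), (np.float64(0.0), np.float64(0.0))] [-24.2  -1.  -21.2 -46.7 -47.3 165.1]
45 190 [(np.float64(0.0), np.float64(0.0)), (np.float64(0.0), np.float64(0.0)), (np.float64(0.0), np.float64(0.0))] [  3.2 -11.1 -41.2 -17.9 -15.9 112.1]
45 172 [(np.float64(0.003), np.float64(10.5)), (np.float64(0.003), np.float64(11.1)), (np.float64(0.004), np.float64(13.9))] [ 14.9 -13.3 -57.   19.1  -8.9  53.7]
45 150 [(np.float64(0.005), np.float64(16.3)), (np.float64(0.005), np.float64(17.0)), (np.float64(0.007), np.float64(18.6))] [ 28.9  -4.3 -57.   46.5 -36.2  -8.7]
45 130 [(
[... 2100 characters left out ...]
0.0)), (np.float64(0.0), np.float64(0.0))] [  8.4  -5.8 -37.2  -1.2 -33.7  92.4]
25 172 [(np.float64(0.0), np.float64(1.0)), (np.float64(0.0), np.float64(0.8)), (np.float64(0.0), np.float64(0.0))] [ 20.3  -9.2 -53.4  27.1 -26.   39.3]
25 150 [(np.float64(0.001), np.float64(2.6)), (np.float64(0.001), np.float64(2.5)), (np.float64(0.0), np.float64(0.0))] [ 27.5  -5.6 -56.5  42.  -32.2  -2.2]
25 130 [(np.float64(0.0), np.float64(0.0)), (np.float64(0.0), np.float64(0.0)), (np.float64(0.0), np.float64(0.0))] [ 32.9   2.1 -48.7  38.3 -42.6 -22.2]
25 112 [(np.float64(0.0), np.float64(0.0)), (np.float64(0.0), np.float64(0.0)), (np.float64(0.0), np.float64(0.0))] [ 33.8  10.1 -37.7  31.6 -52.2 -33.7]
```

The kinematic fit is good to 0.5 mm. A hook at about 200° with a 45° tilt is well within reach, while 172° is not. With the ring still in the grip, I'll push the hook from 172° to 200° using a finger's back.

```bash
python3 - <<'E'
from h import *
print(shift([.515,.02,.26]),turn(0,0)); print(get_obs()["tool_pos"])
E
```

```text
[ -3.96 -13.14   2.24] [  1.7 -41.7  -6.8]
[ 0.51390255 -0.1127339   0.30127224]
```

Request:
play_rows:
  commands:
    - [[-2, -6, -1, 1, -20, -3, 0], [-3, -10, -1, 1.7, -30, -5, 0], [-4, -13, -1, 1.7, -41.7, -6.8, 0], [-4, -13, -1, 1.7, -41.7, -6.8, 0], [-4, -13, -1, 1.7, -41.7, -6.8, 0], [-4, -13, -1, 1.7, -41.7, -6.8, 0], [-4, -13, -1, 1.7, -41.7, -6.8, 0], [-4, -13, -1, 1.7, -41.7, -6.8, 0], [-4, -13, -1, 1.7, -41.7, -6.8, 0], [-4, -13, -1, 1.7, -41.7, -6.8, 0]]

```text
clock: 14.72
tool_pos: [0.4925, 0.0207, 0.285]
orientation: [179.9, -0.1, -0.0]
force: [-0.7, 0.6, -1.5]
opening: 0.0491
gripper_force: 30.0
```

```bash
python3 - <<'E'
from h import *
o=get_obs(); print(o["clock"],o["joint_pos"].round(1),o["tool_pos"],o["orientation"],o["opening"])
print(shift([.515,.0,.26]),shift([.515,-.01,.15]),shift([.520,-.074,.15]),turn(0,0))
E
```

```text
14.7167 [ 25.4   1.  -16.3   0.1 -72.6  64.5] [0.49251095 0.02068927 0.28495622] [ 1.79925623e+02 -1.33411643e-01 -2.44967951e-02] 0.04908463028092639
[2.24 2.06 2.5 ] [ 2.22  3.05 13.5 ] [ 2.72  9.45 13.51] [ 0.1 -0.1 -0. ]
```

Request:
play_rows:
  commands:
    - [[2.8, 2, 5, 0, 0, 0, 0], [2.8, 2, 9, 0, 0, 0, 0], [2.8, 2, 13.5, 0, 0, 0, 0], [2.8, 2, 13.5, 0, 0, 0, 0], [2.8, 3.5, 13.5, 0, 0, 0, 0], [2.8, 4.5, 13.5, 0, 0, 0, 0], [2.8, 5.5, 13.5, 0, 0, 0, 0], [2.8, 6.5, 13.5, 0, 0, 0, 0], [2.9, 7.5, 13.5, 0, 0, 0, 0], [2.9, 8.5, 13.5, 0, 0, 0, 0], [2.9, 9, 13.5, 0, 0, 0, 0], [2.9, 9.4, 13.5, 0, 0, 0, 0], [2.9, 9.4, 13.5, 0, 0, 0, 0], [2.9, 8, 13.5, 0, 0, 0, 0], [2.5, 2, 13.5, 0, 0, 0, 0], [0, 2, 5, 0, 0, 0, 0], [-2, 2, -1, 0, 0, 0, 0], [-2, 2, -1, 0, 0, 0, 0], [-2, 2, -1, 0, 0, 0, 0]]

```text
clock: 16.3
tool_pos: [0.4731, 0.0013, 0.2994]
orientation: [180.0, -0.3, 0.0]
force: [0.3, 1.4, -0.7]
opening: 0.0491
gripper_force: 30.0
```

```bash
cat >> h.py <<'E'
def tips(s):
    """bright tip blobs near the tip circle of the tree -> hook angle phase (deg mod 72) by score of predicted balls"""
    g=cv2.GaussianBlur(s["frame"].min(2).astype(np.float32),(3,3),0); sc=[]
    for a in np.arange(0,72,1.):
        v=[]
        for k in range(5):
            u=proj(s,hook(.094,.164,a+72*k)); n=proj(s,hook(.094,.164,a+72*k+7)); m=proj(s,hook(.094,.164,a+72*k-7))
            f=lambda q:float(g[int(round(q[1])),int(round(q[0]))]); v.append(f(u)-.5*f(n)-.5*f(m))
        sc.append(np.median(v))
    i=np.argsort(sc)[::-1][:3]; return i,np.round(np.array(sc)[i])
E
python3 - <<'E'
from h import *
o=get_obs(); print(o["clock"],o["tool_pos"],o["orientation"],o["opening"])
sc=snapshot("scene");si=snapshot("side");w=snapshot("wrist")
for s in (sc,si,w):
    try: print(tips(s))
    except Exception as e: print(e)
c=np.hstack([cv2.resize(s["frame"][y:y+110,x:x+110,::-1],(400,400),interpolation=cv2.INTER_CUBIC) for s,x,y in ((sc,200,130),(si,215,125))])
cv2.imwrite("pics/t6.png",c)
E
```

```text
16.3 [0.47307937 0.00125402 0.29940063] [ 1.79995666e+02 -3.28235683e-01  4.72962790e-02] 0.04913033779443182
(array([53, 54, 55]), array([62., 48., 29.]))
(array([55, 53, 54]), array([50., 46., 45.]))
(array([53, 51, 54]), array([97., 88., 84.]))
```

All three views put the hooks at a phase of about 53.5°, so the empty hook stands at 197.5°. I'll approach it with a 45° tilt.

```bash
python3 - <<'E'
from kin import *
A=197.5; o=get_obs()
T=E('xyz',[180,0,A-180])*E('y',45); q=o["joint_pos"]
for r,z in ((.145,.26),(.121,.191),(.064,.134),(.052,.127)):
    s=ik(hook(r,z,A),T,q); q=s[0]; print(s)
print(shift(hook(.145,.26,A)),turn(A-180,45))
M=T.as_matrix(); p0=hook(.145,.26,A)
for r,z in ((.121,.191),(.094,.164),(.064,.134),(.052,.127)): print(np.round(M.T@(hook(r,z,A)-p0)*100,2))
E
```

```text
(array([-14.2, -12.6, -25.2, -33.7, -42.1, 139.9]), np.float64(1.9411505321853698e-12), np.float64(1.5344881278096937e-09))
(array([-16.1,  -5.6, -26.9, -41.3, -36.4, 150.4]), np.float64(2.8249299799330436e-14), np.float64(2.2301230162585967e-11))
(array([-14.9,   3.4, -24.9, -48.2, -30.5, 158. ]), np.float64(6.558223111737146e-11), np.float64(7.063020464292255e-09))
(array([-14.3,   4.9, -24.3, -48.9, -29.6, 158.6]), np.float64(2.210736402179595e-11), np.float64(8.79204025473039e-09))
[ 0.31 14.02  3.81] [  6.8  44.2 -16.5]
[-3.18 -0.    6.58]
[-3.18  0.   10.39]
[-3.18 -0.   14.64]
[-2.83 -0.   15.98]
```

Request:
play_rows:
  commands:
    - [[0.1, 4, 1, 1.7, 11, -4, 0], [0.2, 8, 2, 3.4, 22, -8, 0], [0.3, 11, 3, 5, 33, -12, 0], [0.3, 14, 3.8, 6.8, 44.2, -16.5, 0], [0.3, 14, 3.8, 6.8, 44.2, -16.5, 0], [0.3, 14, 3.8, 6.8, 44.2, -16.5, 0], [0.3, 14, 3.8, 6.8, 44.2, -16.5, 0], [0.3, 14, 3.8, 6.8, 44.2, -16.5, 0], [0.3, 14, 3.8, 6.8, 44.2, -16.5, 0], [0.3, 14, 3.8, 6.8, 44.2, -16.5, 0], [0.3, 14, 3.8, 6.8, 44.2, -16.5, 0], [0.3, 14, 3.8, 6.8, 44.2, -16.5, 0], [0.3, 14, 3.8, 6.8, 44.2, -16.5, 0], [0.3, 14, 3.8, 6.8, 44.2, -16.5, 0], [0.3, 14, 3.8, 6.8, 44.2, -16.5, 0]]

```text
clock: 17.7
tool_pos: [0.4766, -0.1385, 0.2577]
orientation: [180.0, -44.7, 17.5]
force: [-0.2, -0.0, -1.6]
opening: 0.0492
gripper_force: 30.0
```

```bash
python3 - <<'E'
from h import *
A=197.5;o=get_obs(); print(o["clock"],o["joint_pos"].round(1),o["tool_pos"],o["orientation"],o["opening"])
for r,z in ((.121,.191),(.094,.164),(.064,.134),(.052,.127)): print(shift(hook(r,z,A)))
w=snapshot("wrist"); cv2.imwrite("pics/w7.png",w["frame"][:,:,::-1]); print(proj(w,hook(.094,.164,A)))
g=w["frame"].min(2)
print(tips(snapshot("scene")),tips(snapshot("side")))
E
```

```text
17.7 [-15.5 -12.3 -30.9 -38.2 -38.2 146.5] [ 0.47657478 -0.13854983  0.25771028] [179.96395345 -44.66995014  17.49636991] 0.04919863557238048
[-2.93  0.03  6.49]
[-2.91  0.02 10.3 ]
[-2.88  0.02 14.55]
[-2.52  0.02 15.89]
[258.44724308 218.47070331]
(array([52, 54, 55]), array([73., 66., 66.])) (array([56, 57,  8]), array([8., 8., 8.]))
```

View pics/w7.png

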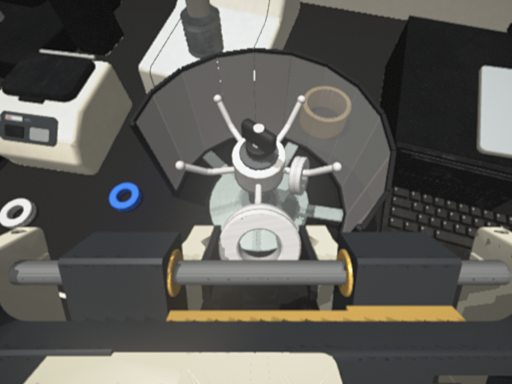

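The wrist view shows the ring gripped with its bore at (259,240). The hook runs straight up behind it at column 258, so they are lined up. Now I'll thread the ring on.

Request:
play_rows:
  commands:
    - [[-1.5, 0, 3, 0, 0, 0, 0], [-2.9, 0, 6, 0, 0, 0, 0], [-2.9, 0, 6.5, 0, 0, 0, 0], [-2.9, 0, 6.5, 0, 0, 0, 0], [-2.9, 0, 7.5, 0, 0, 0, 0], [-2.9, 0, 8.5, 0, 0, 0, 0], [-2.9, 0, 9.5, 0, 0, 0, 0], [-2.9, 0, 10.5, 0, 0, 0, 0], [-2.9, 0, 11.5, 0, 0, 0, 0], [-2.9, 0, 12.5, 0, 0, 0, 0], [-2.9, 0, 13.5, 0, 0, 0, 0], [-2.8, 0, 14.5, 0, 0, 0, 0], [-2.8, 0, 14.8, 0, 0, 0, 0], [-2.8, 0, 14.8, 0, 0, 0, 0]]

```text
clock: 19.02
tool_pos: [0.5569, -0.1135, 0.1316]
orientation: [-179.9, -44.6, 17.3]
force: [-0.2, 2.6, -2.4]
opening: 0.0488
gripper_force: 30.0
```

Request:
play_rows:
  commands:
    - [[0.1, 0, 0.5, 0, 0, 0, 0], [0.3, 0, 1.1, 0, 0, 0, 0], [0.3, 0, 1.1, 0, 0, 0, 0], [0.3, 0, 1.1, 0, 0, 0, 0]]

```text
clock: 19.35
tool_pos: [0.5661, -0.1106, 0.127]
orientation: [-180.0, -44.7, 17.4]
force: [-1.2, 3.7, -1.7]
opening: 0.0492
gripper_force: 30.0
```

```bash
python3 - <<'E'
from h import *
o=get_obs(); print(o["clock"],o["tool_pos"],o["force"],o["opening"],np.hypot(*(o["tool_pos"][:2]-AX)))
E
```

```text
19.35 [ 0.56609173 -0.11063526  0.12696951] [-1.1779833   3.68058429 -1.72969994] 0.049163792034484004 0.05201386544860498
```

Request:
play_rows:
  commands:
    - [[0, 0, 0, 0, 0, 0, 0.72], [0, 0, 0, 0, 0, 0, 0.72], [0, 0, 0, 0, 0, 0, 0.72], [0, 0, 0, 0, 0, 0, 0.72], [0, 0, 0, 0, 0, 0, 0.72], [0, 0, 0, 0, 0, 0, 0.72], [0, 0, -1, 0, 0, 0, 0.72], [0, 0, -2, 0, 0, 0, 0.72], [0, 0, -4, 0, 0, 0, 0.72], [0, 0, -6, 0, 0, 0, 0.72], [0, 0, -9, 0, 0, 0, 0.72], [0, 0, -12, 0, 0, 0, 0.72], [0, 0, -14, 0, 0, 0, 0.72], [0, 0, -14, 0, 0, 0, 0.72], [0, 0, -14, 0, 0, 0, 0.72]]

```text
clock: 20.6
tool_pos: [0.4729, -0.1418, 0.2296]
orientation: [179.6, -45.0, 17.6]
force: [-0.3, 0.6, -0.6]
opening: 0.063
gripper_force: 0.0
```

```bash
python3 - <<'E'
from h import *
o=get_obs(); print(o["clock"],o["tool_pos"],o["force"],o["opening"])
w=snapshot("wrist");sc=snapshot("scene");si=snapshot("side")
A=197.5
for s,n in((w,'w'),(sc,'sc'),(si,'si')): print(n,proj(s,hook(.052,.1228,A)),proj(s,hook(.07,.1228,A)))
x,y=proj(w,hook(.06,.13,A)).astype(int); f=lambda s,x,y,h:cv2.resize(s["frame"][y:y+h,x:x+h,::-1],(400,400),interpolation=cv2.INTER_CUBIC)
cv2.imwrite("pics/t8.png",np.hstack([f(w,x-60,y-60,120),f(si,215,125,110)])); print(x-60,y-60)
for p in [(.495,-.308),(.474,.287)]: print(top(sc,p),top(si,p))
E
```

```text
20.6 [ 0.47287805 -0.14182844  0.22955864] [-0.33669485  0.5570367  -0.64625274] 0.06299495873035786
w [256.10297421 186.08568587] [256.07463581 199.96067921]
sc [268.35971346 190.50609027] [274.33238272 191.84015825]
si [265.92008032 194.23687937] [265.1936247  198.62496527]
196 129
(array([ 0.4969, -0.3022]), 54) (array([ 0.4983, -0.306 ]), 173)
(array([0.4727, 0.2844]), 311) (array([0.4764, 0.2896]), 124)
```

View pics/t8.png

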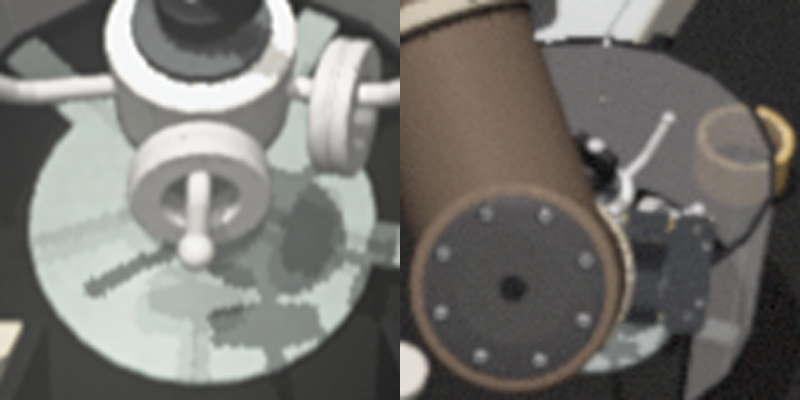

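The left crop shows ring B hanging on its hook against the hub. Its bore is at wrist pixel (255,187), against a predicted seat at (256,186). The right crop is mostly blocked by the arm. Next I'll turn the following empty hook from 125.5° to 197.5°.

```bash
cat > wp.py <<'E'
import sys
from kin import *
# args: x y z yaw tilt -> shift, rotvec, ik check
x,y,z,yaw,tilt=map(float,sys.argv[1:6]); T=E('xyz',[180,0,yaw])*E('y',tilt)
print(shift([x,y,z]),turn(yaw,tilt),ik(np.array([x,y,z]),T,get_obs()["joint_pos"]))
E
python3 wp.py .561 -.0185 .25 -54.5 0
```

```text
[10.24 -9.03  6.83] [-27.9 -38.6  68. ] (array([ 18.1,   9. , -11.8,   0. , -69.2,  17.4]), np.float64(3.1697358570675964e-13), np.float64(4.031875431220613e-11))
```

Request:
play_rows:
  commands:
    - [[0, 0, -5, 0, 0, 0, 0.6], [0, 0, -5, 0, 0, 0, 0.6], [2, -2, -2, -7, -10, 17, 0.5], [5, -4.5, 1, -14, -19, 34, 0.5], [10.2, -9, 6.8, -27.9, -38.6, 68, 0.5], [10.2, -9, 6.8, -27.9, -38.6, 68, 0.5], [10.2, -9, 6.8, -27.9, -38.6, 68, 0.5], [10.2, -9, 6.8, -27.9, -38.6, 68, 0.5], [10.2, -9, 6.8, -27.9, -38.6, 68, 0.5], [10.2, -9, 6.8, -27.9, -38.6, 68, 0.5], [10.2, -9, 6.8, -27.9, -38.6, 68, 0.5], [10.2, -9, 6.8, -27.9, -38.6, 68, 0.5], [10.2, -9, 6.8, -27.9, -38.6, 68, 0.5], [10.2, -9, 6.8, -27.9, -38.6, 68, 0.5], [10.2, -9, 6.8, -27.9, -38.6, 68, 0.5], [10.2, -9, 6.8, -27.9, -38.6, 68, 0.5], [10.2, -9, 6.8, -27.9, -38.6, 68, 0.5], [10.2, -9, 6.8, -27.9, -38.6, 68, 0.5], [10.2, -9, 6.8, -27.9, -38.6, 68, 0.5], [10.2, -9, 6.8, -27.9, -38.6, 68, 0.5]]

```text
clock: 22.42
tool_pos: [0.5618, -0.0182, 0.248]
orientation: [179.8, 0.2, -54.6]
force: [-0.1, -0.3, 0.5]
opening: 0.0438
gripper_force: 0.0
```

```bash
python3 wp.py .561 -.0185 .150 -54.5 0; python3 - <<'E'
from h import *
o=get_obs(); print(o["tool_pos"],o["orientation"])
for n in ("scene","side","wrist"): 
    try: print(tips(snapshot(n)))
    except Exception as e: print(n,e)
E
```

```text
[0.   0.05 9.8 ] [ 0.2  0.2 -0.1] (array([ 18.1,  13.5, -20. ,   0. , -56.5,  17.4]), np.float64(4.913488944187248e-14), np.float64(7.2201608139008965e-12))
[ 0.56179944 -0.01822608  0.2479867 ] [ 1.79827702e+02  1.59474019e-01 -5.46248029e+01]
(array([6, 9, 7]), array([24., 23., 23.]))
(array([53, 52, 54]), array([24., 24., 16.]))
(array([53, 54, 52]), array([75., 74., 70.]))
```

Request:
play_rows:
  commands:
    - [[0, 0, 4, 0, 0, 0, 0.5], [0, 0, 7, 0, 0, 0, 0.5], [0, 0, 9, 0, 0, 0, 0.5], [0, 0, 9.8, 0, 0, 0, 0.5], [0, 0, 9.8, 0, 0, 0, 0.5], [0, 0, 9.8, 0, 0, 0, 0], [0, 0, 9.8, 0, 0, 0, 0], [0, 0, 9.8, 0, 0, 0, 0], [0, 0, 9.8, 0, 0, 0, 0], [0, 0, 9.8, 0, 0, 0, 0], [0, 0, 9.8, 0, 0, 0, 0], [0, 0, 9.8, 0, 0, 0, 0]]

```text
clock: 23.57
tool_pos: [0.5606, -0.0185, 0.1527]
orientation: [-179.9, -0.0, -54.5]
force: [-0.4, 1.8, 3.6]
opening: 0.0082
gripper_force: 30.0
```

Request:
play_rows:
  commands:
    - [[0, 0.7, 0, 0, 0, -4, 0], [0.1, 1.3, 0, 0, 0, -8, 0], [0.2, 2, 0, 0, 0, -12, 0], [0.4, 2.6, 0, 0, 0, -16, 0], [0.6, 3.2, 0, 0, 0, -20, 0], [0.8, 3.8, 0, 0, 0, -24, 0], [1.1, 4.4, 0, 0, 0, -28, 0], [1.4, 5, 0, 0, 0, -32, 0], [1.8, 5.5, 0, 0, 0, -36, 0], [2.2, 6, 0, 0, 0, -40, 0], [2.6, 6.5, 0, 0, 0, -44, 0], [3.1, 7, 0, 0, 0, -48, 0], [3.6, 7.4, 0, 0, 0, -52, 0], [4.1, 7.8, 0, 0, 0, -56, 0], [4.7, 8.1, 0, 0, 0, -60, 0], [5.3, 8.5, 0, 0, 0, -64, 0], [5.9, 8.7, 0, 0, 0, -68, 0], [6.5, 8.9, 0, 0, 0, -72, 0], [6.5, 8.9, 0, 0, 0, -72, 0], [6.5, 8.9, 0, 0, 0, -72, 0]]

```text
clock: 25.23
tool_pos: [0.5265, -0.1234, 0.1527]
orientation: [180.0, -0.1, 17.4]
force: [1.4, 0.3, 3.8]
opening: 0.0085
gripper_force: 30.0
```

Request:
play_rows:
  commands:
    - [[0, 0, 0, 0, 0, 0, 0.4], [0, 0, 0, 0, 0, 0, 0.4], [0, 0, 0, 0, 0, 0, 0.4], [0, 0, 0, 0, 0, 0, 0.4], [0, 0, -4, 0, 0, 0, 0.75], [0, 0, -8, 0, 0, 0, 0.75], [0, 0, -10, 0, 0, 0, 0.75], [0, 0, -10, 0, 0, 0, 0.75]]

```text
clock: 25.9
tool_pos: [0.5277, -0.1235, 0.2573]
orientation: [179.9, -0.4, 17.5]
force: [0.1, 0.1, -0.0]
opening: 0.056
gripper_force: 0.0
```

```bash
python3 wp.py .474 .287 .2 -8 0; python3 wp.py .474 .287 .002 -8 0;  python3 - <<'E'
from h import *
o=get_obs(); print(o["tool_pos"],o["orientation"],o["joint_pos"].round(1))
sc=snapshot("scene");si=snapshot("side")
for s in (sc,si): print(tips(s))
for p in [(.495,-.308),(.474,.287)]: print(top(sc,p),top(si,p))
E
```

```text
[  7.21 -40.77   5.69] [ 0.  -0.4 25.5] (array([ 51.5,  10.3, -17. ,   0. , -62.7,  30.5]), np.float64(3.295908866810757e-14), np.float64(2.5993380070184067e-12))
[  7.07 -40.82  25.49] [ 0.  -0.4 25.5] (array([ 51.5,  23.6, -29.4,   0. , -37. ,  30.5]), np.float64(2.829742380331529e-15), np.float64(5.680997541873721e-13))
[ 0.52772648 -0.12348937  0.25731957] [179.86518509  -0.42365545  17.54918338] [  7.6   6.6 -13.8   0.1 -69.2  99.9]
(array([54, 53, 52]), array([60., 51., 48.]))
(array([52, 45,  3]), array([27., 17., 14.]))
(array([ 0.4917, -0.3108]), 98) (array([ 0.4961, -0.3062]), 148)
(array([0.4726, 0.2847]), 324) (array([0.4764, 0.2896]), 124)
```

Request:
play_rows:
  commands:
    - [[7.2, -40.8, 4, 0, 0, 25.5, 0.75], [7.2, -40.8, 4, 0, 0, 25.5, 0.75], [7.2, -40.8, 4, 0, 0, 25.5, 0.75], [7.2, -40.8, 4, 0, 0, 25.5, 0.75], [7.2, -40.8, 4, 0, 0, 25.5, 0.75], [7.2, -40.8, 4, 0, 0, 25.5, 0.75], [7.2, -40.8, 4, 0, 0, 25.5, 0.75], [7.2, -40.8, 4, 0, 0, 25.5, 0.75], [7.2, -40.8, 4, 0, 0, 25.5, 0.75], [7.2, -40.8, 4, 0, 0, 25.5, 0.75], [7.2, -40.8, 4, 0, 0, 25.5, 0.75], [7.2, -40.8, 8, 0, -0.4, 25.5, 0.75], [7.1, -40.8, 12, 0, -0.4, 25.5, 0.75], [7.1, -40.8, 16, 0, -0.4, 25.5, 0.75], [7.1, -40.8, 19, 0, -0.4, 25.5, 0.75], [7.1, -40.8, 20.5, 0, -0.4, 25.5, 0.75], [7.1, -40.8, 20.5, 0, -0.4, 25.5, 0.75]]

```text
clock: 27.42
tool_pos: [0.4672, 0.2841, 0.042]
orientation: [179.5, 0.7, -8.0]
force: [-0.9, -0.1, 0.2]
opening: 0.0657
gripper_force: 0.0
```

```bash
python3 wp.py .474 .287 .0015 -8 0; python3 - <<'E'
from h import *
o=get_obs(); print(o["clock"],o["tool_pos"],o["orientation"])
w=snapshot("wrist"); sc=snapshot("scene"); si=snapshot("side")
print(proj(w,(.474,.287,.014)))
for s in (w,sc,si): print(top(s,(.474,.287)))
E
```

```text
[ 0.68 -0.42  4.03] [ 0.5  0.7 -0. ] (array([ 51.5,  23.6, -29.5,   0. , -36.9,  30.5]), np.float64(3.0148370396334745e-12), np.float64(1.7726679334803166e-09))
27.4167 [0.46723654 0.28407331 0.04195107] [179.46579302   0.72937761  -8.0341984 ]
[252.46512153 213.5340874 ]
(array([0.4739, 0.2865]), 789)
None
None
```

Request:
play_rows:
  commands:
    - [[0.6, -0.3, 1, 0.4, 0.5, 0, 0.75], [0.6, -0.3, 2.2, 0.4, 0.5, 0, 0.75], [0.6, -0.3, 3.2, 0.4, 0.5, 0, 0.75], [0.6, -0.3, 3.8, 0.4, 0.5, 0, 0.75], [0.6, -0.3, 4, 0.4, 0.5, 0, 0.75], [0.6, -0.3, 4, 0.4, 0.5, 0, 0.75]]

```text
clock: 28.07
tool_pos: [0.4764, 0.2893, 0.0073]
orientation: [-179.7, -0.1, -8.0]
force: [-0.0, 0.4, 0.4]
opening: 0.0658
gripper_force: 0.0
```

```bash
python3 wp.py .474 .287 .0015 -8 0; python3 -c "
from h import *
o=get_obs(); print(o['tool_pos'],o['orientation'],o['force'])"
```

```text
[-0.21  0.27  0.58] [-0.3 -0.1  0. ] (array([ 51.5,  23.6, -29.5,   0. , -36.9,  30.5]), np.float64(8.340241710108571e-14), np.float64(3.210306907979601e-12))
[0.47641724 0.28932699 0.0072831 ] [-1.79671192e+02 -1.06128636e-01 -7.96922129e+00] [-0.03443719  0.43422744  0.38082638]
```

Request:
play_rows:
  commands:
    - [[-0.2, 0.2, 0.3, 0, 0, 0, 0.75], [-0.2, 0.2, 0.6, 0, 0, 0, 0.75], [-0.2, 0.2, 0.6, 0, 0, 0, 0.75], [-0.2, 0.2, 0.6, 0, 0, 0, 0], [-0.2, 0.2, 0.6, 0, 0, 0, 0], [-0.2, 0.2, 0.6, 0, 0, 0, 0], [-0.2, 0.2, 0.6, 0, 0, 0, 0], [-0.2, 0.2, 0.6, 0, 0, 0, 0], [-0.2, 0.2, 0.6, 0, 0, 0, 0], [-0.2, 0.2, -2, 0, 0, 0, 0], [-0.2, 0.2, -6, 0, 0, 0, 0], [-0.2, 0.2, -10, 0, 0, 0, 0], [-0.2, 0.2, -14, 0, 0, 0, 0], [-0.2, 0.2, -18, 0, 0, 0, 0], [-0.2, 0.2, -22, 0, 0, 0, 0], [-0.2, 0.2, -24, 0, 0, 0, 0], [-0.2, 0.2, -24, 0, 0, 0, 0]]

```text
clock: 29.48
tool_pos: [0.4754, 0.2879, 0.2531]
orientation: [-179.2, -0.5, -7.9]
force: [-0.0, 0.2, -2.2]
opening: 0.0491
gripper_force: 30.0
```

```bash
python3 wp.py .4774 -.1386 .26 17.5 45; python3 - <<'E'
from h import *
o=get_obs(); print(o["clock"],o["tool_pos"],o["opening"],o["gripper_force"],hook(.145,.26,197.5))
for n in ("scene","side"): print(tips(snapshot(n)))
E
```

```text
[ 6.09 42.21 -1.21] [  9.4  43.6 -24.3] (array([-14.2, -12.6, -25.2, -33.7, -42.1, 139.9]), np.float64(3.137200323339848e-14), np.float64(3.503869209012259e-11))
29.4833 [0.47543792 0.28794096 0.25310746] 0.04905866242436381 29.997697491198778 [ 0.47741104 -0.13860234  0.26      ]
(array([23, 21, 20]), array([2., 1., 1.]))
(array([55, 56, 54]), array([64., 56., 53.]))
```

Request:
play_rows:
  commands:
    - [[2, 8, -1, 0, 0, 0, 0], [3, 16, -1, 0, 0, 0, 0], [4, 24, -1, 0, 0, 0, 0], [4.5, 28, -1, 2, 11, -6, 0], [5, 33, -1, 4, 18, -12, 0], [5.5, 37, -1.2, 6, 26, -18, 0], [6.1, 42.2, -1.2, 9.4, 43.6, -24.3, 0], [6.1, 42.2, -1.2, 9.4, 43.6, -24.3, 0], [6.1, 42.2, -1.2, 9.4, 43.6, -24.3, 0], [6.1, 42.2, -1.2, 9.4, 43.6, -24.3, 0], [6.1, 42.2, -1.2, 9.4, 43.6, -24.3, 0], [6.1, 42.2, -1.2, 9.4, 43.6, -24.3, 0], [6.1, 42.2, -1.2, 9.4, 43.6, -24.3, 0], [6.1, 42.2, -1.2, 9.4, 43.6, -24.3, 0], [6.1, 42.2, -1.2, 9.4, 43.6, -24.3, 0], [6.1, 42.2, -1.2, 9.4, 43.6, -24.3, 0], [6.1, 42.2, -1.2, 9.4, 43.6, -24.3, 0], [6.1, 42.2, -1.2, 9.4, 43.6, -24.3, 0], [6.1, 42.2, -1.2, 9.4, 43.6, -24.3, 0], [6.1, 42.2, -1.2, 9.4, 43.6, -24.3, 0]]

```text
clock: 31.25
tool_pos: [0.4751, -0.1387, 0.2562]
orientation: [179.8, -44.4, 17.7]
force: [-0.6, -0.5, -2.1]
opening: 0.0488
gripper_force: 30.0
```

```bash
cat > hang.py <<'E'
from h import *
A=197.5;o=get_obs(); print(o["clock"],o["joint_pos"].round(1),o["tool_pos"],o["orientation"],o["opening"],turn(A-180,45))
for r,z in ((.121,.191),(.094,.164),(.064,.134),(.052,.127)): print(shift(hook(r,z,A)))
w=snapshot("wrist")
print("phase",tips(snapshot("scene")),tips(w))
# held ring centre: ray through bright blob in lower middle, plane through the ring's middle
t,M=tool(); c=t-M[:,2]*.0055
g=w["frame"].min(2); u=proj(w,c); print("expected ring px",u)
x,y=u.astype(int); m=(g[y-50:y+50,x-45:x+45]>120).astype(np.uint8)
cs,h=cv2.findContours(m,cv2.RETR_CCOMP,cv2.CHAIN_APPROX_NONE)
for k,hh in zip(cs,h[0]):
    if len(k)>25: e=cv2.fitEllipse(k); print("hole" if hh[3]>=0 else "outer",np.round([e[0][0]+x-45,e[0][1]+y-50,*e[1]],1))
E
python3 hang.py
```

```text
31.25 [-15.3 -12.4 -31.1 -37.8 -38.1 146.2] [ 0.47509269 -0.13872222  0.25622695] [179.82174102 -44.41265856  17.68552276] 0.048827450523188286 [0.  0.6 0.1]
[-2.69  0.05  6.5 ]
[-2.65  0.04 10.31]
[-2.61  0.04 14.56]
[-2.24  0.04 15.9 ]
phase (array([54, 55, 53]), array([73., 62., 59.])) (array([55, 54, 56]), array([113., 100.,  98.]))
expected ring px [257.74513241 242.13011344]
outer [255.8 271.4  16.4 126.4]
outer [297.5 200.2   8.7  21.1]
outer [254.  228.5  68.3 100.1]
hole [256.6 249.8  13.6  40.1]
```

Request:
play_rows:
  commands:
    - [[-1.5, 0, 3, 0, 0.5, 0, 0], [-2.7, 0, 6, 0, 0.5, 0, 0], [-2.7, 0, 6.5, 0, 0.5, 0, 0], [-2.7, 0, 6.5, 0, 0.5, 0, 0], [-2.7, 0, 7.5, 0, 0.5, 0, 0], [-2.7, 0, 8.5, 0, 0.5, 0, 0], [-2.7, 0, 9.5, 0, 0.5, 0, 0], [-2.7, 0, 10.5, 0, 0.5, 0, 0], [-2.7, 0, 11.5, 0, 0.5, 0, 0], [-2.7, 0, 12.5, 0, 0.5, 0, 0], [-2.6, 0, 13.5, 0, 0.5, 0, 0], [-2.6, 0, 14.5, 0, 0.5, 0, 0], [-2.6, 0, 14.8, 0, 0.5, 0, 0], [-2.6, 0, 14.8, 0, 0.5, 0, 0]]

```text
clock: 32.52
tool_pos: [0.5566, -0.1138, 0.1314]
orientation: [180.0, -44.9, 17.5]
force: [-1.0, 4.2, -2.8]
opening: 0.0494
gripper_force: 30.0
```

```bash
python3 - <<'E'
from h import *
o=get_obs(); print(o["clock"],o["tool_pos"],o["force"],o["opening"],np.hypot(*(o["tool_pos"][:2]-AX)),shift(hook(.052,.127,197.5)))
E
```

```text
32.5167 [ 0.55660204 -0.11378588  0.13135775] [-1.04649822  4.16915484 -2.82883434] 0.04939222337390178 0.06201191707092754 [ 0.4  -0.01  1.02]
```

Request:
play_rows:
  commands:
    - [[0.2, 0, 0.5, 0, 0, 0, 0], [0.4, 0, 1, 0, 0, 0, 0], [0.4, 0, 1, 0, 0, 0, 0], [0.4, 0, 1, 0, 0, 0, 0.72], [0.4, 0, 1, 0, 0, 0, 0.72], [0.4, 0, 1, 0, 0, 0, 0.72], [0.4, 0, 1, 0, 0, 0, 0.72], [0.4, 0, 1, 0, 0, 0, 0.72], [0.4, 0, 1, 0, 0, 0, 0.72], [0.4, 0, 0, 0, 0, 0, 0.72], [0.4, 0, -1, 0, 0, 0, 0.72], [0.4, 0, -3, 0, 0, 0, 0.72], [0.4, 0, -5, 0, 0, 0, 0.72], [0.4, 0, -8, 0, 0, 0, 0.72], [0.4, 0, -11, 0, 0, 0, 0.72], [0.4, 0, -14, 0, 0, 0, 0.72], [0.4, 0, -18, 0, 0, 0, 0.6], [0.4, 0, -18, 0, 0, 0, 0.6], [0.4, 0, -18, 0, 0, 0, 0.6]]

```text
clock: 34.1
tool_pos: [0.4379, -0.1534, 0.2669]
orientation: [179.3, -45.3, 17.8]
force: [0.2, 1.1, 0.2]
opening: 0.0537
gripper_force: 0.0
```

```bash
cat > ck.py <<'E'
from h import *
import sys
o=get_obs(); print(o["clock"],o["tool_pos"],o["orientation"],o["opening"])
w=snapshot("wrist"); cv2.imwrite(f"pics/{sys.argv[1]}.png",w["frame"][:,:,::-1])
print("phase",[tips(snapshot(n)) for n in ("scene","side")],tips(w))
# hung ring seen from the wrist: bore (darker/greenish) hole inside bright ring near the seat
u=proj(w,hook(.052,.1228,197.5)); v=proj(w,hook(.070,.1228,197.5)); print("seat px",u,"r=70",v)
x,y=u.astype(int); g=w["frame"][y-30:y+30,x-30:x+30].astype(int); m=((g.min(2)>135)&(abs(g[:,:,0]-g[:,:,1])<9)).astype(np.uint8)
print("ring columns/rows",[ (int(k.min()),int(k.max())) for k in (np.where(m.sum(0)>4)[0]+x-30,np.where(m.sum(1)>4)[0]+y-30)])
for r in range(0,60,3): print(''.join('#' if c else '.' for c in m[r,::2]))
E
python3 ck.py w9; python3 wp.py .561 -.0185 .25 -54.5 0
```

```text
34.1 [ 0.43793946 -0.15338384  0.26685465] [179.27747987 -45.29614411  17.82628522] 0.05368664740793904
phase [(array([54, 55, 53]), array([72., 63., 60.])), (array([59, 60, 57]), array([24., 15., 13.]))] (array([54, 55, 56]), array([107., 101.,  96.]))
seat px [255.54402781 176.52899127] r=70 [255.49953134 188.18140332]
ring columns/rows [(225, 284), (146, 205)]
.....######..........#####..##
#####.###################..###
####....###############.....##
..#.#......#########.......###
..#.#......#########.......###
.........#############......##
........################....##
.......#####......#########...
.......###.##.###.########....
......#####...###...#######..#
......####....###....###......
.......######.###....###......
.......#################......
.....#.###########..###.......
....##.#####..####............
........####..####............
.........#....................
...##..#.....##...............
..#.#...#..#...#..............
..#..#............#...........
[10.23 -9.07 12.02] [-28.  -38.9  68. ] (array([ 18.1,   9. , -11.8,   0. , -69.2,  17.4]), np.float64(2.3397786648484702e-15), np.float64(2.2640460147252513e-13))
```

Ring C hangs too, with its bore at about (257,174) against a predicted seat at (255.5,176.5). I'll turn on to the next empty hook.

Request:
play_rows:
  commands:
    - [[0, 0, 1, 0, 0, 0, 0.6], [2, -2, 1, -7, -10, 17, 0.5], [5, -4.5, 5, -14, -19, 34, 0.5], [10.2, -9, 12, -28, -38.9, 68, 0.5], [10.2, -9, 12, -28, -38.9, 68, 0.5], [10.2, -9, 12, -28, -38.9, 68, 0.5], [10.2, -9, 12, -28, -38.9, 68, 0.5], [10.2, -9, 12, -28, -38.9, 68, 0.5], [10.2, -9, 12, -28, -38.9, 68, 0.5], [10.2, -9, 12, -28, -38.9, 68, 0.5], [10.2, -9, 12, -28, -38.9, 68, 0.5], [10.2, -9, 12, -28, -38.9, 68, 0.5], [10.2, -9, 12, -28, -38.9, 68, 0.5], [10.2, -9, 12, -28, -38.9, 68, 0.5], [10.2, -9, 12, -28, -38.9, 68, 0.5], [10.2, -9, 12, -28, -38.9, 68, 0.5], [10.2, -9, 12, -28, -38.9, 68, 0.5], [10.2, -9, 12, -28, -38.9, 68, 0.5], [10.2, -9, 12, -28, -38.9, 68, 0.5], [10.2, -9, 12, -28, -38.9, 68, 0.5]]

```text
clock: 35.92
tool_pos: [0.5614, -0.0182, 0.2474]
orientation: [179.9, 0.0, -54.3]
force: [-0.6, -0.3, -0.5]
opening: 0.0438
gripper_force: 0.0
```

```bash
python3 wp.py .561 -.0185 .152 -54.5 0; python3 - <<'E'
from h import *
for n in ("scene","side","wrist"): print(tips(snapshot(n)))
E
```

```text
[0.   0.03 9.54] [0.1 0.  0.2] (array([ 18.1,  13.4, -19.8,   0. , -56.8,  17.4]), np.float64(3.776609535473118e-14), np.float64(1.844378248313616e-12))
(array([57,  7,  8]), array([21., 21., 21.]))
(array([56, 57, 54]), array([18., 16., 16.]))
(array([55, 54, 56]), array([75., 73., 72.]))
```

Request:
play_rows:
  commands:
    - [[0, 0, 4, 0, 0, 0, 0.5], [0, 0, 7, 0, 0, 0, 0.5], [0, 0, 9, 0, 0, 0, 0.5], [0, 0, 9.6, 0, 0, 0, 0.5], [0, 0, 9.6, 0, 0, 0, 0.5], [0, 0, 9.6, 0, 0, 0, 0], [0, 0, 9.6, 0, 0, 0, 0], [0, 0, 9.6, 0, 0, 0, 0], [0, 0, 9.6, 0, 0, 0, 0], [0, 0, 9.6, 0, 0, 0, 0], [0, 0, 9.6, 0, 0, 0, 0], [0, 0, 9.6, 0, 0, 0, 0]]

```text
clock: 37.07
tool_pos: [0.5609, -0.019, 0.1546]
orientation: [-180.0, -0.0, -54.4]
force: [-2.4, 0.9, 4.0]
opening: 0.0083
gripper_force: 30.0
```

Request:
play_rows:
  commands:
    - [[0, 0.7, 0, 0, 0, -4, 0], [0.1, 1.3, 0, 0, 0, -8, 0], [0.2, 2, 0, 0, 0, -12, 0], [0.4, 2.6, 0, 0, 0, -16, 0], [0.6, 3.2, 0, 0, 0, -20, 0], [0.8, 3.8, 0, 0, 0, -24, 0], [1.1, 4.4, 0, 0, 0, -28, 0], [1.4, 5, 0, 0, 0, -32, 0], [1.8, 5.5, 0, 0, 0, -36, 0], [2.2, 6, 0, 0, 0, -40, 0], [2.6, 6.5, 0, 0, 0, -44, 0], [3.1, 7, 0, 0, 0, -48, 0], [3.6, 7.4, 0, 0, 0, -52, 0], [4.1, 7.8, 0, 0, 0, -56, 0], [4.7, 8.1, 0, 0, 0, -60, 0], [5.3, 8.5, 0, 0, 0, -64, 0], [5.9, 8.7, 0, 0, 0, -68, 0], [6.5, 8.9, 0, 0, 0, -72, 0], [6.5, 8.9, 0, 0, 0, -72, 0], [6.5, 8.9, 0, 0, 0, -72, 0]]

```text
clock: 38.73
tool_pos: [0.5273, -0.1238, 0.1547]
orientation: [179.9, -0.1, 17.4]
force: [3.0, 0.9, 3.0]
opening: 0.0084
gripper_force: 30.0
```

Request:
play_rows:
  commands:
    - [[0, 0, 0, 0, 0, 0, 0.4], [0, 0, 0, 0, 0, 0, 0.4], [0, 0, 0, 0, 0, 0, 0.4], [0, 0, 0, 0, 0, 0, 0.4], [0, 0, -4, 0, 0, 0, 0.75], [0, 0, -8, 0, 0, 0, 0.75], [0, 0, -10, 0, 0, 0, 0.75], [0, 0, -10, 0, 0, 0, 0.75]]

```text
clock: 39.4
tool_pos: [0.5283, -0.1238, 0.2595]
orientation: [179.8, -0.4, 17.6]
force: [0.8, -0.1, 0.2]
opening: 0.0561
gripper_force: 0.0
```

```bash
python3 wp.py .495 -.308 .06 0 0;  python3 wp.py .495 -.308 .06 25 0; python3 - <<'E'
from h import *
o=get_obs(); print(o["tool_pos"],o["orientation"],o["joint_pos"].round(1))
sc=snapshot("scene");si=snapshot("side")
for s in (sc,si): print(tips(s),top(s,(.495,-.308)))
E
```

```text
[-8.89 16.48 19.94] [ 0.1 -0.5 17.6] (array([-12.7,  21.1, -22.9,  -0. , -46. , 102.7]), np.float64(1.7766238678659642e-12), np.float64(1.3633125374463694e-09))
[-8.89 16.48 19.94] [ 0.2 -0.4 -7.4] (array([-12.7,  21.1, -22.9,  -0. , -46. , 127.7]), np.float64(1.7951794178758869e-12), np.float64(1.1319065084088391e-09))
[ 0.52830528 -0.12384894  0.25948823] [179.81103046  -0.43532242  17.5919573 ] [  7.6   6.6 -13.5   0.1 -69.4 100. ]
(array([54, 55, 52]), array([78., 58., 41.])) (array([ 0.4917, -0.3108]), 98)
(array([56, 54, 55]), array([20., 17., 17.])) (array([ 0.4964, -0.3066]), 145)
```

```bash
python3 wp.py .495 -.308 .09 22 0;  python3 wp.py .495 -.308 .0015 22 0; python3 - <<'E'
from h import *
w=np.load("w1.npy",allow_pickle=True).item(); f=lambda x,y,z:print((x,y),ray(w,(x*.64,y*.64),z).round(3))
for p in [(45,70),(95,145),(225,3),(55,185)]: f(*p,.03)
sc=snapshot("scene"); si=snapshot("side")
print(tri(sc,(367,131),si,(401,273)))
E
```

```text
[-8.55 16.66 16.46] [ 0.  -0.1 -4.4] (array([-12.7,  19.1, -21.2,  -0. , -49.8, 124.7]), np.float64(1.3993242590257835e-14), np.float64(2.488910541186941e-12))
[-8.57 16.66 25.31] [ 0.  -0.1 -4.4] (array([-12.7,  25.6, -25.6,  -0. , -38.7, 124.7]), np.float64(9.885499968151804e-14), np.float64(1.7943697358569874e-11))
(45, 70) [ 0.476 -0.498  0.03 ]
(95, 145) [ 0.549 -0.462  0.03 ]
(225, 3) [ 0.418 -0.305  0.03 ]
(55, 185) [ 0.591 -0.516  0.03 ]
[ 0.46435727 -0.53769385  0.12251797]
```

Request:
play_rows:
  commands:
    - [[-4.3, 8.3, 1, 0, 0, -2, 0.75], [-8.5, 16.6, 2, 0, 0, -4.4, 0.75], [-8.5, 16.6, 2, 0, 0, -4.4, 0.75], [-8.5, 16.6, 2, 0, 0, -4.4, 0.75], [-8.5, 16.6, 2, 0, 0, -4.4, 0.75], [-8.5, 16.6, 2, 0, 0, -4.4, 0.75], [-8.5, 16.6, 6, 0, 0, -4.4, 0.75], [-8.5, 16.6, 10, 0, 0, -4.4, 0.75], [-8.5, 16.6, 14, 0, 0, -4.4, 0.75], [-8.5, 16.6, 17, 0, 0, -4.4, 0.75], [-8.5, 16.6, 19, 0, 0, -4.4, 0.75], [-8.5, 16.6, 20, 0, 0, -4.4, 0.75], [-8.5, 16.6, 20, 0, 0, -4.4, 0.75], [-8.5, 16.6, 20, 0, 0, -4.4, 0.75]]

```text
clock: 40.77
tool_pos: [0.4953, -0.3075, 0.054]
orientation: [-180.0, 0.0, 22.0]
force: [0.1, 0.0, 0.9]
opening: 0.0659
gripper_force: 0.0
```

```bash
python3 - <<'E'
from h import *
o=get_obs(); print(o["clock"],o["tool_pos"],o["orientation"])
w=snapshot("wrist"); q=top(w,(.495,-.308),34); print(q,top(snapshot("side"),(.495,-.308)))
if q: print(shift([*q[0],.0015]))
E
```

```text
40.7667 [ 0.4953008  -0.30749689  0.0540288 ] [-1.79996830e+02  4.95182888e-02  2.20025902e+01]
(array([ 0.4965, -0.3079]), 3060) None
[ 0.   -0.    5.41]
```

Request:
play_rows:
  commands:
    - [[0, 0, 2, 0, 0, 0, 0.75], [0, 0, 3.5, 0, 0, 0, 0.75], [0, 0, 4.5, 0, 0, 0, 0.75], [0, 0, 5.1, 0, 0, 0, 0.75], [0, 0, 5.2, 0, 0, 0, 0.75], [0, 0, 5.2, 0, 0, 0, 0.75], [0, 0, 5.2, 0, 0, 0, 0], [0, 0, 5.2, 0, 0, 0, 0], [0, 0, 5.2, 0, 0, 0, 0], [0, 0, 5.2, 0, 0, 0, 0], [0, 0, 5.2, 0, 0, 0, 0], [0, 0, 5.2, 0, 0, 0, 0]]

```text
clock: 41.87
tool_pos: [0.4958, -0.3077, 0.0028]
orientation: [179.9, -0.1, 22.0]
force: [-1.6, 1.6, 5.5]
opening: 0.0484
gripper_force: 30.0
```

Request:
play_rows:
  commands:
    - [[0, 0, -3, 0, 0, 0, 0], [0, 0, -7, 0, 0, 0, 0], [0, 0, -11, 0, 0, 0, 0], [0, 0, -15, 0, 0, 0, 0], [0, 0, -19, 0, 0, 0, 0], [0, 0, -23, 0, 0, 0, 0], [0, 0, -26, 0, 0, 0, 0], [0, 0, -26, 0, 0, 0, 0], [0, 0, -26, 0, 0, 0, 0]]

```text
clock: 42.62
tool_pos: [0.4959, -0.3076, 0.2639]
orientation: [179.9, -0.2, 22.0]
force: [0.4, 0.2, -3.3]
opening: 0.0488
gripper_force: 30.0
```

```bash
python3 wp.py .4774 -.1386 .26 17.5 45; python3 - <<'E'
from h import *
o=get_obs(); print(o["clock"],o["tool_pos"],o["opening"],o["gripper_force"],o["joint_pos"].round(1))
E
```

```text
[  4.61 -16.37   0.37] [-1.6 44.8  4.3] (array([-14.2, -12.6, -25.2, -33.7, -42.1, 139.9]), np.float64(2.2548254856303567e-11), np.float64(8.302277685157941e-09))
42.6167 [ 0.49586402 -0.30761815  0.26390744] 0.048816408556110906 29.99946649186313 [-12.6  10.6  -8.1  -0.  -71.1 124.6]
```

Request:
play_rows:
  commands:
    - [[1, -4, 0, -0.4, 8, 1, 0], [2.5, -9, 0.2, -0.9, 20, 2, 0], [4.6, -16.4, 0.4, -1.6, 44.8, 4.3, 0], [4.6, -16.4, 0.4, -1.6, 44.8, 4.3, 0], [4.6, -16.4, 0.4, -1.6, 44.8, 4.3, 0], [4.6, -16.4, 0.4, -1.6, 44.8, 4.3, 0], [4.6, -16.4, 0.4, -1.6, 44.8, 4.3, 0], [4.6, -16.4, 0.4, -1.6, 44.8, 4.3, 0], [4.6, -16.4, 0.4, -1.6, 44.8, 4.3, 0], [4.6, -16.4, 0.4, -1.6, 44.8, 4.3, 0], [4.6, -16.4, 0.4, -1.6, 44.8, 4.3, 0], [4.6, -16.4, 0.4, -1.6, 44.8, 4.3, 0], [4.6, -16.4, 0.4, -1.6, 44.8, 4.3, 0], [4.6, -16.4, 0.4, -1.6, 44.8, 4.3, 0]]

```text
clock: 43.78
tool_pos: [0.4767, -0.1378, 0.2579]
orientation: [-179.8, -44.8, 17.4]
force: [0.1, -1.0, -2.3]
opening: 0.0489
gripper_force: 30.0
```

```bash
python3 hang.py
```

```text
43.7833 [-15.8 -12.2 -30.7 -38.6 -38.6 147. ] [ 0.47672438 -0.13782303  0.25787025] [-179.79673448  -44.78616757   17.43033307] 0.048933250215967644 [-0.2  0.2 -0. ]
[-2.98  0.11  6.47]
[-2.96  0.13 10.28]
[-2.95  0.14 14.53]
[-2.59  0.14 15.87]
phase (array([54, 55, 57]), array([73., 58., 53.])) (array([55, 56, 54]), array([107.,  92.,  87.]))
expected ring px [257.68883316 242.85940467]
outer [255.9 271.4  16.3 122.9]
outer [298.1 198.4   7.2  16.8]
outer [253.7 228.6  67.8  98.6]
hole [253.8 248.   14.4  33.1]
```

Request:
play_rows:
  commands:
    - [[-1.5, 0.1, 3, 0, 0, 0, 0], [-2.9, 0.1, 6, 0, 0, 0, 0], [-2.9, 0.1, 6.5, 0, 0, 0, 0], [-2.9, 0.1, 6.5, 0, 0, 0, 0], [-2.9, 0.1, 7.5, 0, 0, 0, 0], [-2.9, 0.1, 8.5, 0, 0, 0, 0], [-2.9, 0.1, 9.5, 0, 0, 0, 0], [-2.9, 0.1, 10.5, 0, 0, 0, 0], [-2.9, 0.1, 11.5, 0, 0, 0, 0], [-2.9, 0.1, 12.5, 0, 0, 0, 0], [-2.9, 0.1, 13.5, 0, 0, 0, 0], [-2.9, 0.1, 14.5, 0, 0, 0, 0], [-2.9, 0.1, 14.8, 0, 0, 0, 0], [-2.9, 0.1, 14.8, 0, 0, 0, 0]]

```text
clock: 45.05
tool_pos: [0.5567, -0.1132, 0.1314]
orientation: [-179.7, -44.7, 17.3]
force: [-0.1, 1.6, -2.0]
opening: 0.0492
gripper_force: 30.0
```

```bash
python3 - <<'E'
from h import *
o=get_obs(); print(o["clock"],o["tool_pos"],o["force"],o["opening"],np.hypot(*(o["tool_pos"][:2]-AX)),shift(hook(.053,.128,197.5)))
E
```

```text
45.05 [ 0.55668409 -0.11322961  0.13136222] [-0.07892606  1.57971496 -2.00301822] 0.04922296992894851 0.061767276226619754 [0.39 0.04 0.86]
```

Request:
play_rows:
  commands:
    - [[0.2, 0, 0.5, 0, 0, 0, 0], [0.4, 0, 1, 0, 0, 0, 0], [0.4, 0, 1, 0, 0, 0, 0], [0.4, 0, 1, 0, 0, 0, 0.72], [0.4, 0, 1, 0, 0, 0, 0.72], [0.4, 0, 1, 0, 0, 0, 0.72], [0.4, 0, 1, 0, 0, 0, 0.72], [0.4, 0, 1, 0, 0, 0, 0.72], [0.4, 0, 1, 0, 0, 0, 0.72], [0.4, 0, 0, 0, 0, 0, 0.72], [0.4, 0, -1, 0, 0, 0, 0.72], [0.4, 0, -3, 0, 0, 0, 0.72], [0.4, 0, -5, 0, 0, 0, 0.72], [0.4, 0, -8, 0, 0, 0, 0.72], [0.4, 0, -11, 0, 0, 0, 0.72], [0.4, 0, -14, 0, 0, 0, 0.72], [0.4, 0, -18, 0, 0, 0, 0.6], [0.4, 0, -18, 0, 0, 0, 0.6], [0.4, 0, -18, 0, 0, 0, 0.6]]

```text
clock: 46.63
tool_pos: [0.4384, -0.1532, 0.2672]
orientation: [179.7, -45.1, 17.6]
force: [-1.2, -0.2, -0.4]
opening: 0.0538
gripper_force: 0.0
```

```bash
python3 ck.py w10; python3 wp.py .6157 -.095 .29 -111.5 0
```

```text
46.6333 [ 0.43837023 -0.15322665  0.26719837] [179.65606341 -45.14942266  17.59854673] 0.053823617804705536
phase [(array([54, 55, 57]), array([73., 59., 54.])), (array([56, 55, 57]), array([8., 7., 6.]))] (array([54, 55, 56]), array([109., 106., 104.]))
seat px [256.14752025 176.58275318] r=70 [256.107163   188.25490865]
ring columns/rows [(226, 285), (146, 205)]
....#######..........#####.###
#########################.####
####....###############...####
..##.......#########......####
............#######.......####
...##....#############....####
.#####..################..####
#.##...#########..#######.....
..#....####################...
......#####...###...#####.#...
......####....###....####.....
.......#####..###....###......
.......#################......
.......################.......
.#.##.#.####.#####............
#.......####..####............
..............................
...###.#....###...............
....##..####.#.#..............
..#..............##...........
[15.08 -0.09 11.22] [-50.  -23.7 121. ] (array([  9.2,  13.8,  -0.5,   0. , -75.6, -30.7]), np.float64(1.4505345912717933e-11), np.float64(1.1056283392162188e-08))
```

View pics/w10.png

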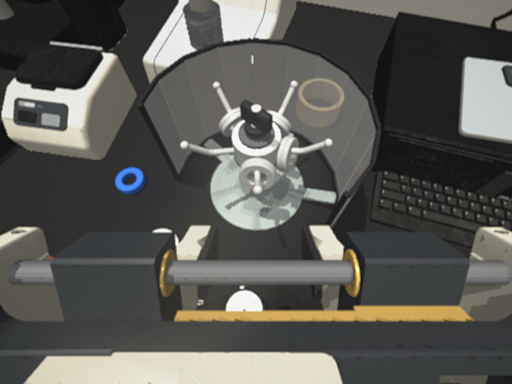

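The wrist view shows four rings on four hooks: front at (257,178), right at (287,152), back right at (282,122) and back left at (228,122). The left hook is empty. The blue ring is untouched at (130,180). Now I'll tighten the knob.

```bash
python3 wp.py .50 -.12 .32 17.5 0; python3 -c "
from h import *
# second leg from (.50,-.12,.32) yaw 17.5
M=rot([180,0,17.5]); print(M.T@(np.array([.6157,-.095,.29])-[.5,-.12,.32])*100)"
```

```text
[ 8.84 -1.18  0.78] [ -0.1 -44.9  -0.1] (array([  8.4,   2.3, -10.3,  -0. , -77.3,  99.1]), np.float64(6.581525322081668e-15), np.float64(8.756249891295417e-13))
[11.78626962  1.09487372  3.        ]
```

Request:
play_rows:
  commands:
    - [[4, -0.6, -2, 0, -10, 0, 0.5], [8.8, -1.2, 0.8, 0, -44.9, 0, 0.5], [8.8, -1.2, 0.8, 0, -44.9, 0, 0.5], [8.8, -1.2, 0.8, 0, -44.9, 0, 0.5], [8.8, -1.2, 0.8, 0, -44.9, 0, 0.5], [8.8, -1.2, 0.8, 0, -44.9, 0, 0.5], [8.8, -1.2, 0.8, 0, -44.9, 0, 0.5], [8.8, -1.2, 0.8, 0, -44.9, 0, 0.5], [8.8, -1.2, 0.8, 0, -44.9, 0, 0.5], [8.8, -1.2, 0.8, 0, -44.9, 0, 0.5], [8.8, -1.2, 0.8, 0, -44.9, 0, 0.5]]

```text
clock: 47.7
tool_pos: [0.5, -0.1191, 0.3182]
orientation: [-179.8, 0.1, 17.5]
force: [-1.0, -0.7, 0.1]
opening: 0.044
gripper_force: 0.0
```

Request:
play_rows:
  commands:
    - [[3, 0.3, 1, 0, 0, 30, 0.5], [6, 0.6, 2, 0, 0, 60, 0.5], [11.8, 1.1, 3, 0, 0, 90, 0.5], [11.8, 1.1, 3, 0, 0, 110, 0.5], [11.8, 1.1, 3, 0, 0, 129, 0.5], [11.8, 1.1, 3, 0, 0, 129, 0.5], [11.8, 1.1, 3, 0, 0, 129, 0.5], [11.8, 1.1, 3, 0, 0, 129, 0.5], [11.8, 1.1, 3, 0, 0, 129, 0.5], [11.8, 1.1, 3, 0, 0, 129, 0.5], [11.8, 1.1, 3, 0, 0, 129, 0.5], [11.8, 1.1, 3, 0, 0, 129, 0.5], [11.8, 1.1, 3, 0, 0, 129, 0.5], [11.8, 1.1, 3, 0, 0, 129, 0.5], [11.8, 1.1, 3, 0, 0, 129, 0.5], [11.8, 1.1, 3, 0, 0, 129, 0.5], [11.8, 1.1, 3, 0, 0, 129, 0.5], [11.8, 1.1, 3, 0, 0, 129, 0.5], [11.8, 1.1, 3, 0, 0, 129, 0.5], [11.8, 1.1, 3, 0, 0, 129, 0.5]]

```text
clock: 49.37
tool_pos: [0.615, -0.0949, 0.29]
orientation: [179.9, 0.1, -111.3]
force: [-0.4, 0.6, 0.3]
opening: 0.0439
gripper_force: 0.0
```

```bash
python3 wp.py .6162 -.0945 .175 -111.5 0; python3 -c "
from h import *
o=get_obs(); print(o['clock'],o['tool_pos'],o['orientation'])"
```

```text
[-0.06 -0.1  11.5 ] [0.1 0.1 0.2] (array([  9.2,  17.8, -10.3,   0. , -61.9, -30.7]), np.float64(7.505699379401416e-14), np.float64(1.0150573606138037e-11))
49.3667 [ 0.61504684 -0.09492154  0.29001444] [ 1.79945119e+02  1.26657708e-01 -1.11309221e+02]
```

Request:
play_rows:
  commands:
    - [[0, -0.1, 4, 0, 0, 0, 0.5], [0, -0.1, 7, 0, 0, 0, 0.5], [0, -0.1, 9.5, 0, 0, 0, 0.5], [0, -0.1, 11, 0, 0, 0, 0.5], [0, -0.1, 11.5, 0, 0, 0, 0.5], [0, -0.1, 11.5, 0, 0, 0, 0.5], [0, -0.1, 11.5, 0, 0, 0, 0], [0, -0.1, 11.5, 0, 0, 0, 0], [0, -0.1, 11.5, 0, 0, 0, 0], [0, -0.1, 11.5, 0, 0, 0, 0], [0, -0.1, 11.5, 0, 0, 0, 0], [0, -0.1, 11.5, 0, 0, 0, 0], [0, -0.1, 11.5, 0, 0, 0, 0]]

```text
clock: 50.45
tool_pos: [0.6146, -0.0941, 0.175]
orientation: [179.7, 0.1, -111.5]
force: [-8.0, 5.1, 6.2]
opening: 0.0138
gripper_force: 30.0
```

Request:
play_rows:
  commands:
    - [[0, 0, 0, 0, 0, 5, 0], [0, 0, 0, 0, 0, 10, 0], [0, 0, 0, 0, 0, 15, 0], [0, 0, 0, 0, 0, 20, 0], [0, 0, 0, 0, 0, 25, 0], [0, 0, 0, 0, 0, 30, 0], [0, 0, 0, 0, 0, 35, 0], [0, 0, 0, 0, 0, 40, 0], [0, 0, 0, 0, 0, 45, 0], [0, 0, 0, 0, 0, 50, 0], [0, 0, 0, 0, 0, 55, 0], [0, 0, 0, 0, 0, 60, 0], [0, 0, 0, 0, 0, 65, 0], [0, 0, 0, 0, 0, 70, 0], [0, 0, 0, 0, 0, 74, 0], [0, 0, 0, 0, 0, 77, 0], [0, 0, 0, 0, 0, 78.5, 0], [0, 0, 0, 0, 0, 78.5, 0], [0, 0, 0, 0, 0, 78.5, 0]]

```text
clock: 52.03
tool_pos: [0.6147, -0.094, 0.1751]
orientation: [179.9, -0.3, 170.0]
force: [-8.1, 4.4, 7.4]
opening: 0.0139
gripper_force: 30.0
```

```bash
python3 -c "
from h import *
o=get_obs(); print(o['clock'],o['tool_pos'],o['orientation'],o['force'],o['moment'],o['opening'])"
```

```text
52.0333 [ 0.61466255 -0.09401502  0.17505299] [179.88761796  -0.25246867 170.01549212] [-8.06718896  4.36713533  7.40228683] [ 1.67062519  2.75679176 -0.02379429] 0.01389279916971229
```

Request:
play_rows:
  commands:
    - [[0, 0, 0, 0, 0, 0, 0.5], [0, 0, 0, 0, 0, 0, 0.5], [0, 0, 0, 0, 0, 0, 0.5], [0, 0, 0, 0, 0, 0, 0.5], [0, 0, -4, 0, 0, 0, 0.5], [0, 0, -8, 0, 0, 0, 0.5], [0, 0, -12, 0, 0, 0, 0.5], [0, 0, -18, 0, 0, 0, 0.5], [-4, -3, -18, 0, 0, 0, 0.5], [-4, -3, -18, 0, 0, 0, 0.5], [-4, -3, -18, 0, 0, 0, 0.5], [-4, -3, -18, 0, 0, 0, 0.5], [-4, -3, -18, 0, 0, 0, 0.5]]

```text
clock: 53.12
tool_pos: [0.6503, -0.1313, 0.3533]
orientation: [179.9, -0.2, 170.0]
force: [0.7, 0.0, -0.4]
opening: 0.0436
gripper_force: 0.0
```

```bash
python3 - <<'E'
from h import *
o=get_obs(); print(o["clock"],o["tool_pos"],o["force"])
w=snapshot("wrist");sc=snapshot("scene");si=snapshot("side")
x,y=proj(w,[*AX,.15]).astype(int); print(x,y)
a=cv2.resize(w["frame"][max(y-75,0):max(y-75,0)+150,x-75:x+75,::-1],(400,400),interpolation=cv2.INTER_CUBIC)
b=np.vstack([cv2.resize(s["frame"][:,:,::-1],(400,300),interpolation=cv2.INTER_AREA) for s in (sc,si)])
a=np.vstack([a,np.zeros((200,400,3),np.uint8)]); cv2.imwrite("pics/end.png",np.hstack([a,b]))
E
```

```text
53.1167 [ 0.65027403 -0.13127584  0.35325969] [ 0.68940631  0.01579515 -0.41944624]
282 139
```

View pics/end.png

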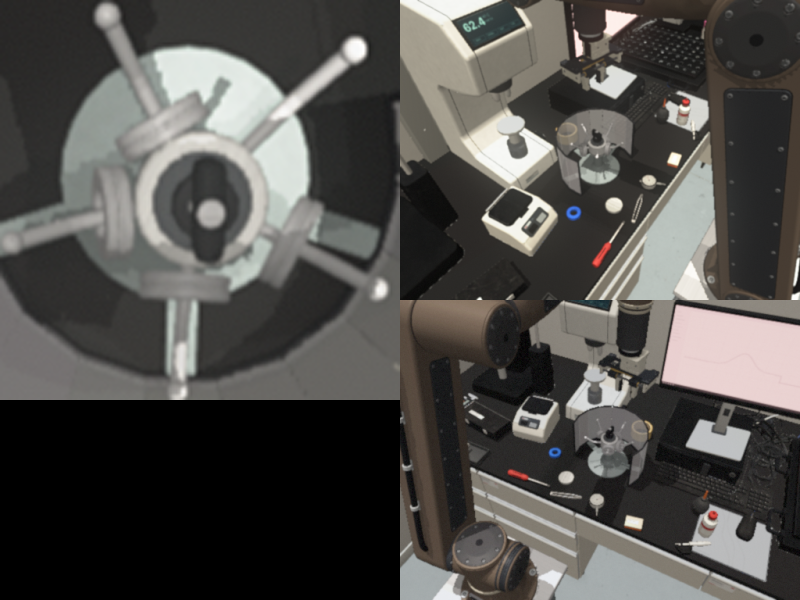

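The end view shows four rings close to the hub on separate hooks and one hook empty. The knob wing is back along the tree's axis. No white ring is left on the worktop, and the disc, gauge and blue ring are undisturbed.

```bash
python3 -c "
from plant import *
print(close_job())"
```

```text
the job is handed in; nothing more can be done
None
```

The job is handed in: all three loose rings I found hang on hooks of their own beside the ring that was already there, and the clamp knob is turned back to its tight position; the judge's verdict was not shown.

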